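# Press a polymer disc onto the analyser crystal with the torque lever

## Task

Lay the blue polymer disc flat on the centre of the infrared analyser's crystal, swing the clamp arm over it against its stop, and tighten the clamp clockwise with the red-gripped torque lever until the lever clicks and gives way. Stop there and let go: beyond the click the lever goes solid again and would crack the crystal. Leave the other things on the bench where they are.

Things in the scene. Friction and masses are not known exactly. Their poses are not given: they have to be found in the camera images.
- sample_disc: The specimen: a loose solid blue polymer disc, 24 mm across and 10 mm thick, 30 g, lying flat on the worktop left of the analyser. Origin: centre of its underside; z is its axis, up.
- crystal_plate: Round steel plate, 42 mm across, fixed on the analyser's stainless deck, with the small amber crystal in its centre. Origin: centre of its underside, level with the deck; its upper face, where the disc goes, is 4 mm above the origin. x of the plate points to the rear of the analyser (to the arm's post), y to the left.
- analyser: The infrared analyser: a fixed white bench instrument, 250 mm deep (x) by 150 mm wide (y), its sample deck 51 mm high, a 90 mm high housing across its rear 85 mm. Origin on the worktop; x points to its rear. The crystal is 30 mm in front of the origin, the post of the clamp arm (38 mm collar at its foot, 26 mm above) 40 mm behind it.
- clamp_arm (a joint): Angle of the clamp arm about its upright post, rad: 0 = over the crystal, against its stop; at the start it is swung 1.25 to 1.65 away (counter-clockwise from above, to the right of the analyser). It closes clockwise, moves easily (about 1 N at its nose) and stays where it is left.
- clamp_hinge (a point): On the axis of the upright post about which the clamp arm swings, at mid height of the arm.
- clamp_nose (a point): Near the free end of the clamp arm, on its centre line at mid height, 117 mm from the post's axis. From 10 mm beyond it (the end) to 30 mm nearer the post the arm is a bar 14 mm wide (16 over its black sleeve) and 18 mm high. Push it sideways here, or hold it between the fingers, and follow the arc about clamp_hinge.
- screw_axis (a point): On the upright axis of the press screw, 70 mm from the post's axis, at the height of the lever bar; over the crystal when the arm is at its stop. Here is the lever's 34 mm hub; below the arm hangs the 13 mm press foot, 1 to 6.5 mm clear of the disc at first. Turning the lever clockwise (from above) about this axis lowers the foot and presses the arm to its stop.
- lever_grip (a point): Middle of the upright red grip at the end of the torque lever: a cylinder 14 mm across, 32 mm high, 90 mm from screw_axis; the 10 mm lever bar runs under it. At the start, seen with the arm at its stop, it lies to the right of the hub. The lever can be seated at any angle, so its direction does not tell how far the screw is from tight; turning 0.4 to 1.5 rad reaches the click.
- forceps: Steel forceps, 122 mm long, 15 mm wide, 8 mm high, lying loose on the worktop in front of the disc. Bystander.
- petri_2: Closed petri dish, 62 mm across, 14 mm high, loose on the worktop at the left. Bystander.
- timer: White laboratory timer, 62 x 62 mm, 18 mm high, loose on the worktop in front to the right. Bystander.
- wash_bottle: Squeeze wash bottle with a red top and bent jet, 64 mm across, 208 mm high, standing loose at the right rear. Bystander.
- lever_hub (a point): On the screw axis, top of the hub. Force at the grip, across the lever: 2 to 5 N while the foot is free; rising to 7 or 8 N over about 0.3 rad as it presses; then the click: the break-over joint gives and the force falls away, to under half within 0.18 rad (16 mm at the grip), then the lever is solid and overtightens. Let go, the lever springs back and the screw stays tight.

How it is judged:
On the way, in this order (a step that is already met when the one before it is completed fails the run):
1. the disc lies flat on the crystal plate, centred to 6 mm, let go, with the arm still clear (horizontal distance between sample_disc and crystal_plate below 0.006 m and z of sample_disc in the frame of crystal_plate between 0.002 and 0.006 m and angle between sample_disc's own z axis and vertical below 0.08 rad and contact force between the fingers and sample_disc below 0.1 N and value of joint clamp_arm above 0.6 rad), for 0.2 s.
2. the arm stands over the disc against its stop, the foot not yet pressing (value of joint clamp_arm below 0.04 rad and contact force between crystal_plate and sample_disc below 10 N), for 0.2 s.
3. the disc is pressed on the crystal with at least 42 N, which the screw nears at the lever's click (about 50 N) (contact force between crystal_plate and sample_disc above 42 N), for 0.1 s.
At the end, for the whole second after the job is handed in: The disc lies flat (0.08 rad) on the crystal plate within 6 mm of its centre, the arm is against its stop (0.04 rad), and the foot presses the disc on the crystal with 40 to 66 N (the lever clicks at about 50 N); everything let go and still (contact force between crystal_plate and sample_disc between 40 and 66 N and horizontal distance between sample_disc and crystal_plate below 0.006 m and angle between sample_disc's own z axis and vertical below 0.08 rad and value of joint clamp_arm below 0.04 rad and linear speed of sample_disc below 0.02 m/s); the robot touches nothing.
It fails at once if the crystal is pressed with more than 66 N (tightened past the click, after the lever has gone solid again) (contact force between crystal_plate and sample_disc above 66 N).
It fails at once if a bystander (forceps, petri dish, timer or wash bottle) is moved by more than 30 mm (distance of any of forceps, petri_2, timer, wash_bottle from where it was at the start of the episode above 0.03 m).
It also fails if it takes over 72 s, if anything falls off the work surface, if the arm or the gripper's body presses on something with over 40 N, if the wrist force passes 120 N, or if a joint passes its speed limit or range.

## Robot

A 6-joint arm with a two-finger parallel gripper is mounted at the origin on a cart in front of the work surface, level with it; the furniture and walls round the work are solid. World frame = base frame: x ahead of the robot, y to its left, z up, the work surface at z = 0. Lengths are in m, angles in rad, forces in N, time in s.
With the tool pointing down it reaches from about 0.3 to 0.775 m from the base axis. Payload 14.6 kg.
Tool frame: the origin (TCP) lies between the finger pads; the fingertips stand 25 mm ahead of it and the grasp point (between the pads) lies 6 mm ahead of it; z points along the fingers, x is the direction in which the jaws open and shut, and the axes are right-handed (so a half turn about z gives the same grasp; the last joint's range is limited). The gripper opens to 94 mm and grips with 3 to 60 N. Pads are 16 mm wide; open, the fingers measure 119 mm over their backs; the gripper's body (75 mm by 177 mm) begins 78 mm behind the grasp point.
Start: joints at [-1.28, 0.3, 1.521, -0, 1.321, -0.067], TCP at [0.193, -0.515, 0.202] pointing down, gripper open.
Joint ranges: [-3.03, 3.03], [-0.79, 2.21], [0.23, 2.52], [-1.04, 4.18], [0, 3.07], [-2.55, 2.55]. Speed limits (rad/s): [2.22, 2.22, 2.57, 3.14, 3.14, 3.14].

## Interface

Orientations are given as [roll, pitch, yaw] about the fixed x, y, z axes, in that order (R = Rz(yaw) Ry(pitch) Rx(roll)).
In Python, from plant import env, imaging, job_done gives the robot as it stands.
- The arm moves only by the tool jog_arm, never from a script. Its argument "plan" is a list of rows, each a list of 5 numbers: the shift along the tool's x, y, z in cm, then the turn about the tool's z in rad, then the opening, from 0 (shut) to 1 (fully open). A call has exactly 10 rows; each row is the pose to reach, as a shift and turn from the pose measured when the call began, along the tool's axes at that moment; what a row does not reach only later rows make up. A row lasts 1/10 s, in which the tool goes at most 50 mm and 8.59 degrees, less where a joint would pass 70% of its speed; a pose out of reach is approached as far as the arm can. A call with a gripper value outside its range is refused whole. The fingers move at their own pace and stop on an object; the grip force is fixed at half the most. Time passes only in rows, so rows that repeat a pose let the fingers close, or fill a call up. It gives the time, the measured TCP pose, the force and the opening at its end, in the units of the state.
- env.read_state(): the state, without advancing time (a new reading comes with each control period).
- imaging.camera(name): name is "scene" or "top" or "wrist"; returns a dict with "color" (420x560x3 uint8, blue, green, red), "K" (3x3 intrinsics, pixels), "pose" (4x4, takes a point from camera to world coordinates); the wrist camera has in their place "T_tool_cam" (4x4, takes a point from camera to tool coordinates, whose origin is the TCP and whose axes are the tool frame's). Camera axes: x right, y up, looking along -z (the intrinsics and any distortion apply to the point x, -y, -z); pixel columns grow to the right and rows downward; lengths in m; the calibration is good to about 2 mm. A picture is of the moment at which its call begins: read the wrist's pose just before it. There is no depth.
- job_done(): hands the job in, once; it reports no verdict.
Trained networks look in a picture, given as the dict that the camera call returned (one of the last four; its "shot" number tells which), for a name from the list of things; names that differ only in an ending like _2 or _b are one class to them, and where a whole thing is asked for, a point or a joint stands for the part that bears it (a point fixed in the world has none). Each returns a list of dicts, best first, with "score" (0 to 1); they miss things now and then, are a little off and sometimes report something else, mostly with a low value. They report only what shows in the picture. A call takes as long as a camera call.
- imaging.recognise(picture, query): "uv" ([column, row] in pixels, amid what is visible of it).
- imaging.outline_of(picture, query): "pixels" (420x560 bool, what is visible of it) and "uv" ([column, row] in pixels, amid what is visible of it).
- imaging.spot_point(picture, query): "uv" ([column, row] in pixels: a listed point, or the origin of a listed thing).
The state is a dict: "t": time; "qpos": joint angles; "joint_velocities": joint speeds; "joint_efforts": joint torques, N m; "eef_pos": TCP position; "orientation": TCP orientation; "contact_force": force on the tool from outside, world axes, zero at the start; "wrist_torque": the same for the moment, N m; "opening": finger opening in m.
Only numpy, scipy, OpenCV 4.12 (cv2) and the standard library are available. Lean on these libraries where they do the work, as an engineer would, in place of code of your own. Each camera call takes 0.05 s, during which the arm holds its last target.

## Working session

There is one attempt and no reset: what is moved stays moved. The work goes in short steps, Python scripts to look and compute and a tool call to move; the robot and the scene stay as the last step left them, time stands still between calls to the robot, and variables do not carry over. Pictures are saved under pics/ and viewed, and the job is handed in when it is done.

Besides the shell and the picture viewer there is one more tool, called after "Call:" by a JSON object that holds its "name" and its "arguments". jog_arm: Moves the arm, as the interface text tells. Its arguments: {"type":"object","properties":{"plan":{"type":"array","items":{"type":"array","items":{"type":"number"}}}},"required":["plan"]}

```bash
ls; mkdir -p pics; cat > h.py <<'E'
import numpy as np, cv2
from plant import env, imaging, job_done
from scipy.spatial.transform import Rotation as R
def toolT(s):
    T=np.eye(4);T[:3,:3]=R.from_euler('xyz',s['orientation']).as_matrix();T[:3,3]=s['eef_pos'];return T
def shot(name,fn=None):
    s=env.read_state();p=imaging.camera(name)
    p['W']=p['pose'] if 'pose' in p else toolT(s)@p['T_tool_cam']
    if fn: cv2.imwrite('pics/'+fn,p['color'])
    return p
def ray(p,uv):
    K=np.array(p['K']);d=p.get('dist',None)
    v=np.linalg.solve(K,[uv[0],uv[1],1.]);v=np.array([v[0],-v[1],-v[2]])
    W=np.array(p['W']);return W[:3,3],W[:3,:3]@v
def atz(p,uv,z):
    o,d=ray(p,uv);return o+d*(z-o[2])/d[2]
def proj(p,X):
    W=np.array(p['W']);c=W[:3,:3].T@(np.array(X)-W[:3,3]);c=np.array([c[0],-c[1],-c[2]]);u=np.array(p['K'])@c;return u[:2]/u[2]
def tri(ps,uvs):
    A=np.zeros((3,3));b=np.zeros(3)
    for p,uv in zip(ps,uvs):
        o,d=ray(p,uv);d=d/np.linalg.norm(d);M=np.eye(3)-np.outer(d,d);A+=M;b+=M@o
    return np.linalg.solve(A,b)
E
python3 - <<'E'
from h import *
s=env.read_state();print(s)
a=shot('top','top0.png');b=shot('scene','sc0.png')
print([k for k in a],a['K'],a['pose'],b['pose'])
N=['sample_disc','crystal_plate','analyser','clamp_hinge','clamp_nose','screw_axis','lever_grip','lever_hub','forceps','petri_2','timer','wash_bottle']
for n in N:
  r=[imaging.spot_point(p,n)[:2] for p in (a,b)]
  print(n,[[(np.round(q['uv'],1),round(q['score'],2)) for q in x] for x in r], np.round(tri([a,b],[r[0][0]['uv'],r[1][0]['uv']]),4) if r[0] and r[1] else '')
E
```

```text
pics
{'t': 0.0, 'qpos': array([-1.27960716e+00,  3.00454970e-01,  1.52158527e+00, -3.97891490e-05,
        1.32067702e+00, -6.65593747e-02]), 'joint_velocities': array([-1.33831584e-03,  8.67536142e-05, -3.47331462e-04,  8.56323561e-04,
        1.06342400e-04, -1.45345384e-03]), 'joint_efforts': array([-4.16173192e-03, -5.31815994e+01, -3.52737272e+01,  7.07099866e-02,
        2.45191134e-02, -9.99170879e-05]), 'eef_pos': array([ 0.19252398, -0.5149225 ,  0.2013934 ]), 'orientation': array([-3.14155631e+00,  1.12468187e-03, -1.21303789e+00]), 'contact_force': array([ 0.22214274, -0.27355842,  0.52798954]), 'wrist_torque': array([0.03352267, 0.0249376 , 0.02743442]), 'opening': 0.09394679389781865}
['color', 'K', 'pose', 'shot', 'W'] [[479.89328888   0.         271.90088058]
 [  0.         479.89328888 210.62302547]
 [  0.           0.           1.        ]] [[-0.02592039  0.99432087 -0.10321892  0.37319934]
 [-0.99964611 -0.02516357  0.00862784 -0.01858665]
 [ 0.00598149  0.10340603  0.99462124  1.612678  ]
 [ 0.          0.          0.          1.        ]] [[-0.67787259  0.34018913
[... 751 characters left out ...]
)]] [ 0.6624 -0.1858  0.0939]
lever_grip [[(array([317.7, 137.9]), 0.49)], [(array([274.6, 174.8]), 0.69)]] [ 0.7553 -0.1815  0.1286]
lever_hub [[(array([316.5, 171.8]), 0.52)], [(array([297. , 187.7]), 0.75)]] [ 0.6468 -0.1767  0.1184]
forceps [[(array([194.5, 258.9]), 0.41)], [(array([244.9, 321.8]), 0.58)]] [ 0.3878  0.2349 -0.0117]
petri_2 [[(array([163.3, 241.1]), 0.7)], [(array([201.1, 324.9]), 0.71)]] [0.4427 0.3282 0.0009]
timer [[(array([330.4, 254.4]), 0.61)], [(array([297.9, 187.1]), 0.18)]] [ 0.4538 -0.1261  0.2047]
wash_bottle [[(array([316.4, 167. ]), 0.62), (array([378.8, 160. ]), 0.58)], [(array([326.7, 198.6]), 0.87), (array([306.7, 193.9]), 0.57)]] [ 0.6234 -0.213   0.0869]
```

```bash
python3 - <<'E'
import cv2
a=cv2.imread('pics/top0.png');b=cv2.imread('pics/sc0.png')
cv2.imwrite('pics/top0c.png',cv2.resize(a[100:310,130:410],None,fx=2.8,fy=2.8,interpolation=cv2.INTER_CUBIC))
cv2.imwrite('pics/sc0c.png',cv2.resize(b[120:370,150:400],None,fx=2.4,fy=2.4,interpolation=cv2.INTER_CUBIC))
E
```

```text
(no output)
```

View pics/top0c.png

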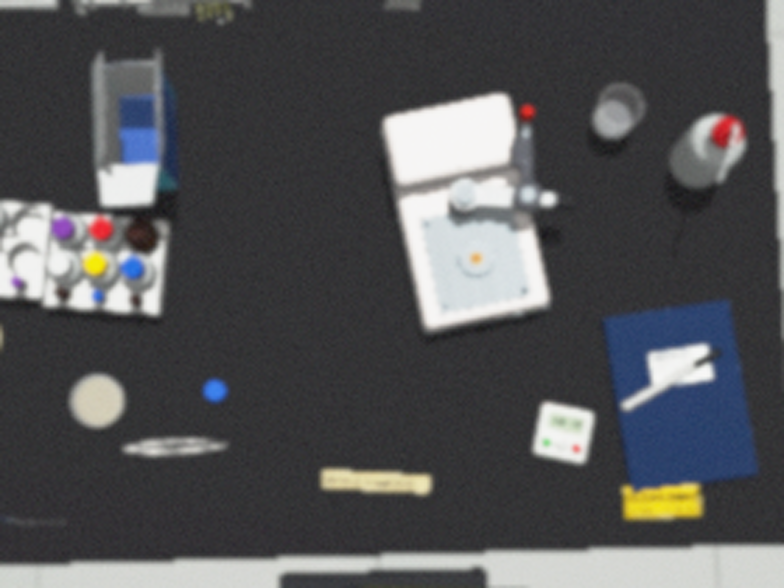

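View pics/sc0c.png

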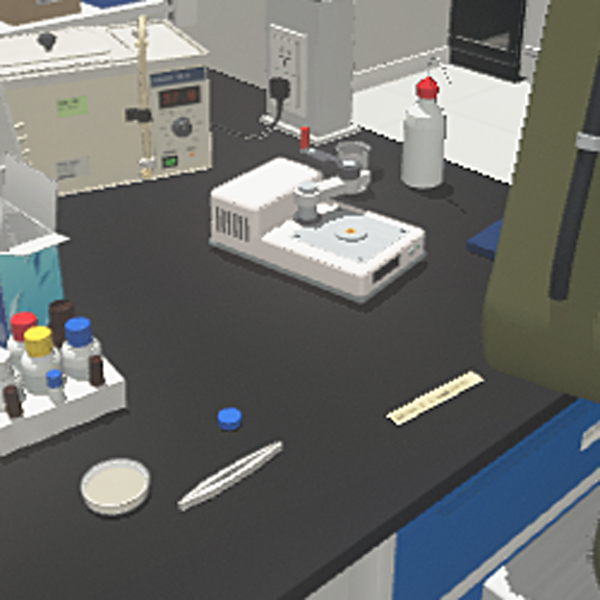

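```bash
cat >> h.py <<'E'
def rel(s,target,yaw=None):
    """shift in tool axes (cm) to world TCP target, and yaw turn"""
    T=toolT(s);d=T[:3,:3].T@(np.array(target)-T[:3,3])*100
    dy=None
    if yaw is not None:
        y=np.arctan2(T[1,0],T[0,0]);w=(yaw-y+np.pi/2)%np.pi-np.pi/2;dy=-w  # tool z down
    return np.round(d,2),(None if dy is None else round(dy,3))
def blob(p,n):
    r=imaging.outline_of(p,n)
    return [(round(q['score'],2),np.round(np.array(np.nonzero(q['pixels'])[::-1]).mean(1),1),q['pixels'].sum()) for q in r[:3]]
E
python3 - <<'E'
from h import *
a=shot('top');b=shot('scene')
for p in (a,b):
  hsv=cv2.cvtColor(p['color'],cv2.COLOR_BGR2HSV)
  m=cv2.inRange(hsv,(105,150,100),(120,255,255))
  n,l,st,c=cv2.connectedComponentsWithStats(m)
  for i in range(1,n):
    if 15<st[i,4]<400: print(st[i],c[i],atz(p,c[i],.008))
  print(blob(p,'sample_disc'))
print(rel(env.read_state(),[.45,.19,.2]))
for uv in ([297,190.5],): print(atz(a,uv,.055),atz(b,[295.9,216.8],.055))
print('hinge',atz(a,[298.8,168.5],.088),atz(b,[275.8,198.9],.088))
print('petri,forceps',atz(a,[163,241],0),atz(a,[194.5,258.9],0))
E
```

```text
[ 4 18  9  4 24] [ 8.         19.08333333] [1.23595363 0.87220357 0.008     ]
[174 142  11  15 123] [178.95934959 149.67479675] [0.75617656 0.2782614  0.008     ]
[ 43 176   9   7  49] [ 47.28571429 179.10204082] [0.66584501 0.72267009 0.008     ]
[105 185   7   6  33] [108.09090909 187.6969697 ] [0.63139277 0.51763535 0.008     ]
[ 75 187   8   6  39] [ 78.58974359 189.53846154] [0.62760121 0.61673661 0.008     ]
[174 193   7   6  32] [177.15625 195.625  ] [0.59858473 0.28526105 0.008     ]
[347 209  46  32 393] [366.75572519 220.48091603] [ 0.49839072 -0.35013867  0.008     ]
[203 235   8   9  57] [206.45614035 239.19298246] [0.44939306 0.18840079 0.008     ]
[(0.6, array([206.1, 238.8]), np.int64(34)), (0.15, array([330.1, 254.4]), np.int64(336))]
[ 63 129  25   6  30] [ 73.76666667 130.96666667] [2.22219919 0.01871618 0.008     ]
[483 149  13  21 162] [488.7345679  159.15432099] [ 0.46369075 -1.26659971  0.008     ]
[177 252  10   6  44] [181.63636364 254.77272727] [0.70444053 0.21616133 0.008     ]
[ 77 284  13  14  72] [ 82.48611111 288.375     ] [0.734527   0.47413806 0.008     ]
[241 290  10   9  73] [245.21917808 293.93150685] [0.44909758 0.19015301 0.008     ]
[ 29 305  15  16 177] [ 35.85310734 312.35028249] [0.71544859 0.58231753 0.008     ]
[(0.66, array([245.3, 294.2]), np.int64(76))]
(array([-57.04, -48.8 ,   0.2 ]), None)
[ 0.5990806  -0.11608736  0.055     ] [ 0.59064152 -0.12082403  0.055     ]
hinge [ 0.66575666 -0.12207101  0.088     ] [ 0.67612926 -0.11431651  0.088     ]
petri,forceps [0.44745476 0.33500677 0.        ] [0.3850164  0.23010557 0.        ]
```

Call:
{"name": "jog_arm", "arguments": {"plan": [[-4,-3.4,0,0,1],[-8,-6.8,0,0,1],[-12,-10.2,0,0,1],[-16,-13.6,0,0,1],[-20,-17,0,0,1],[-24,-20.4,0,0,1],[-28,-23.8,0,0,1],[-32,-27.2,0,0,1],[-35.5,-30.3,0,0,1],[-39,-33.4,0,0,1]]}}

```text
t: 2.5
eef_pos: [0.3643, -0.0435, 0.2024]
orientation: [-3.14, -0.001, -1.213]
contact_force: [0.7, -0.8, -0.1]
opening: 0.0941
```

```bash
python3 - <<'E'
from h import *
s=env.read_state();print(s['eef_pos'],rel(s,[.43,.17,.2],-1.4))
E
```

```text
[ 0.36434096 -0.04346288  0.20240538] (array([-17.7 , -13.62,   0.24]), np.float64(0.187))
```

Call:
{"name": "jog_arm", "arguments": {"plan": [[-4,-3,0,0,1],[-8,-6,0,0.1,1],[-12,-9,0,0.15,1],[-15,-11.5,0,0.19,1],[-17,-13,0,0.19,1],[-17.7,-13.6,0,0.19,1],[-17.7,-13.6,0,0.19,1],[-17.7,-13.6,0,0.19,1],[-17.7,-13.6,0,0.19,1],[-17.7,-13.6,0,0.19,1]]}}

```text
t: 3.5
eef_pos: [0.4298, 0.1691, 0.2026]
orientation: [-3.14, -0.0, -1.404]
contact_force: [-0.8, -0.5, 0.3]
opening: 0.0943
```

```bash
python3 - <<'E'
from h import *
s=env.read_state();print(s['eef_pos'],s['orientation'])
p=shot('wrist','w1.png')
print(p['T_tool_cam'])
print(blob(p,'sample_disc'))
hsv=cv2.cvtColor(p['color'],cv2.COLOR_BGR2HSV)
m=cv2.inRange(hsv,(105,150,80),(125,255,255))
n,l,st,c=cv2.connectedComponentsWithStats(m)
for i in range(1,n):
    if st[i,4]>200: print(st[i],c[i],atz(p,c[i],.009))
d=atz(p,[x for x in blob(p,'sample_disc')][0][1],.009);print(d,rel(s,[d[0],d[1],.028]))
E
```

```text
[0.42975477 0.16909132 0.2026412 ] [-3.13993912e+00 -4.98163529e-04 -1.40443172e+00]
[[ 9.99999491e-01 -2.12138948e-04 -9.86388674e-04  7.81254447e-04]
 [-4.52323676e-04 -9.68155961e-01 -2.50347419e-01 -7.11632389e-02]
 [-9.01869637e-04  2.50347738e-01 -9.68155564e-01 -1.82438336e-01]
 [ 0.00000000e+00  0.00000000e+00  0.00000000e+00  1.00000000e+00]]
[(0.89, array([264. , 169.4]), np.int64(370))]
[172   0  32  15 353] [188.73654391   5.80453258] [0.59897007 0.28699998 0.009     ]
[128  20  19  19 259] [136.69498069  28.91891892] [0.56936382 0.33686868 0.009     ]
[253 159  22  23 402] [263.69402985 169.80597015] [0.44963343 0.18780786 0.009     ]
[0.45013918 0.18754085 0.009     ] (array([-1.49, -2.29, 17.47]), None)
```

View pics/w1.png

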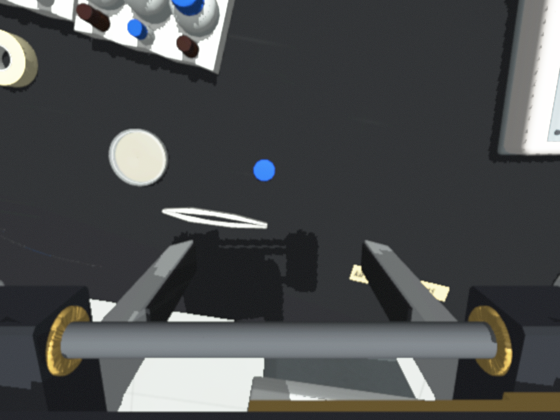

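Call:
{"name": "jog_arm", "arguments": {"plan": [[-0.8,-1.1,4,0,0.7],[-1.5,-2.2,8,0,0.7],[-1.5,-2.25,12,0,0.6],[-1.5,-2.25,15,0,0.6],[-1.5,-2.25,17,0,0.6],[-1.5,-2.25,17.4,0,0.6],[-1.5,-2.25,17.4,0,0.6],[-1.5,-2.25,17.4,0,0.1],[-1.5,-2.25,17.4,0,0.1],[-1.5,-2.25,17.4,0,0.1]]}}

```text
t: 4.65
eef_pos: [0.4502, 0.1881, 0.0294]
orientation: [-3.139, -0.0, -1.404]
contact_force: [-0.3, -0.1, -0.4]
opening: 0.0356
```

Call:
{"name": "jog_arm", "arguments": {"plan": [[0,0,0,0,0.1],[0,0,0,0,0.1],[0,0,0,0,0.1],[0,0,0,0,0.1],[0,0,-2,0,0.1],[0,0,-5,0,0.1],[0,0,-9,0,0.1],[0,0,-13,0,0.1],[0,0,-17,0,0.1],[0,0,-17,0,0.1]]}}

```text
t: 5.65
eef_pos: [0.4514, 0.1887, 0.2044]
orientation: [-3.13, 0.001, -1.404]
contact_force: [0.2, 0.4, -0.3]
opening: 0.0097
```

```bash
python3 - <<'E'
from h import *
s=env.read_state();print(s['eef_pos'],s['orientation'],s['opening'])
p=shot('wrist','w2.png')
c=blob(p,'sample_disc');print(c)
print(rel(s,[.52,-.115,.2],-1.4))
E
```

```text
[0.45140523 0.18871483 0.20444546] [-3.13045642e+00  9.82732392e-04 -1.40379609e+00] 0.009669866982031192
[(0.82, array([278.5, 192.1]), np.int64(345))]
(array([31.09, -1.71,  0.43]), np.float64(-0.004))
```

View pics/w2.png

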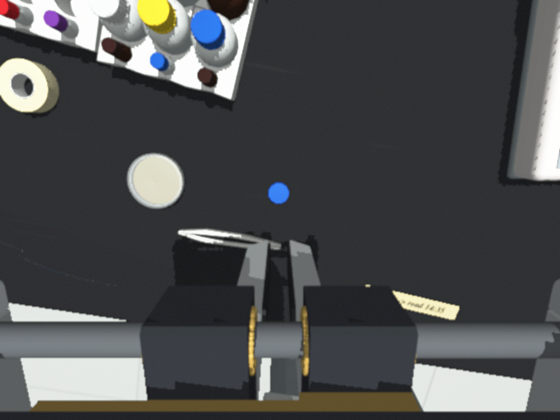

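```bash
python3 - <<'E'
from h import *
s=env.read_state()
p=shot('wrist')
print(atz(p,[278.5,192.1],.009), atz(p,[278.5,192.1],.005))
T=toolT(s)
print(proj(p,(T@[0,0,.025,1])[:3]),proj(p,(T@[0,0,.006,1])[:3]))
a=shot('top');b=shot('scene','sc1.png')
for q in(a,b):
  for c in blob(q,'sample_disc'): print(c,atz(q,c[1],.007))
E
```

```text
[0.44833491 0.18653643 0.009     ] [0.44757436 0.186402   0.005     ]
[276.81317691 237.82203541] [276.70067418 248.20408858]
```

View pics/sc1.png

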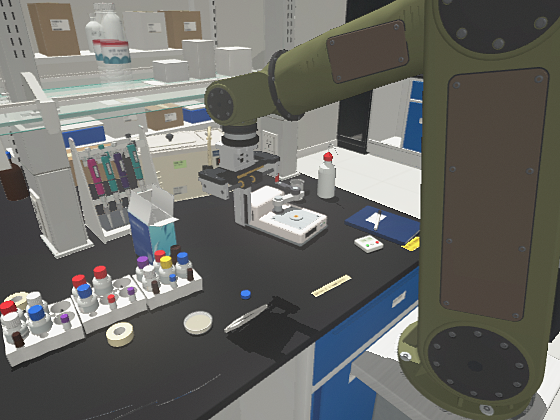

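```bash
python3 - <<'E'
from h import *
s=env.read_state();print(s['eef_pos'],s['orientation'])
p=shot('wrist');c=blob(p,'sample_disc');print(c);d=atz(p,c[0][1],.0095);print(d,rel(s,[d[0],d[1],.0275]))
E
```

```text
[0.44928356 0.18795978 0.19826694] [-3.14071879e+00 -6.14155297e-04 -1.40385647e+00]
[(0.88, array([277.8, 189.4]), np.int64(358))]
[0.45058208 0.1875238  0.0095    ] (array([ 0.05, -0.11, 17.08]), None)
```

Call:
{"name": "jog_arm", "arguments": {"plan": [[0,-0.1,4,0,0.6],[0,-0.1,8,0,0.6],[0,-0.1,12,0,0.6],[0,-0.1,15,0,0.6],[0,-0.1,16.5,0,0.6],[0,-0.1,17.2,0,0.6],[0,-0.1,17.2,0,0.6],[0,-0.1,17.2,0,0.6],[0,-0.1,17.2,0,0.6],[0,-0.1,17.2,0,0.6]]}}

```text
t: 7.1
eef_pos: [0.4512, 0.1883, 0.0275]
orientation: [-3.138, -0.0, -1.404]
contact_force: [-0.1, 0.1, 0.4]
opening: 0.0565
```

```bash
python3 - <<'E'
from h import *
s=env.read_state();print(s['eef_pos'],s['orientation'],s['contact_force'])
p=shot('wrist','w3.png');c=blob(p,'sample_disc');print(c);print([atz(p,x[1],.0095) for x in c])
b=shot('scene');cv2.imwrite('pics/sc2c.png',cv2.resize(b['color'][200:350,170:320],None,fx=4,fy=4))
E
```

```text
[0.45117427 0.18830852 0.02748141] [-3.13848016e+00 -2.38662478e-04 -1.40384350e+00] [-0.08222632  0.13862113  0.43783182]
[(0.78, array([277.1, 241.6]), np.int64(1130))]
[array([0.45116469, 0.18809422, 0.0095    ])]
```

View pics/w3.png

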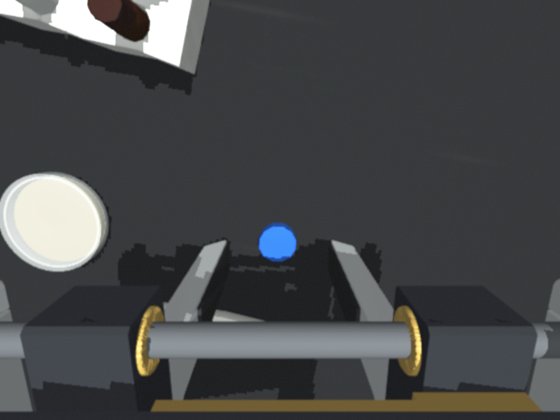

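View pics/sc2c.png

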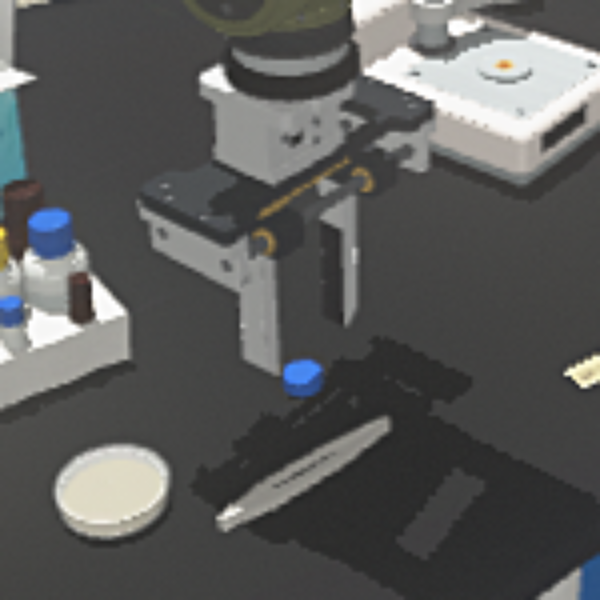

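```bash
python3 - <<'E'
from h import *
s=env.read_state();T=toolT(s);b=shot('scene')
for x in (-.0345,.0345):
  for z in (.025,):
    X=(T@[x,0,z,1])[:3];print(X,(proj(b,X)-[170,200])*4)
print((proj(b,[.4512,.1881,.01])-[170,200])*4)
p=shot('wrist')
for x in (-.0345,.0345): print(proj(p,(T@[x,0,.025,1])[:3]))
cv2.imwrite('pics/w3c.png',cv2.resize(p['color'][190:330,190:370],None,fx=4,fy=4))
E
```

```text
[0.44522668 0.22224753 0.00204646] [262.64697646 409.90469666]
[0.45669231 0.15420681 0.00207168] [339.02283915 352.8755456 ]
[301.29318617 370.02181267]
[223.70831197 237.78953032]
[329.85610212 237.80452232]
```

View pics/w3c.png

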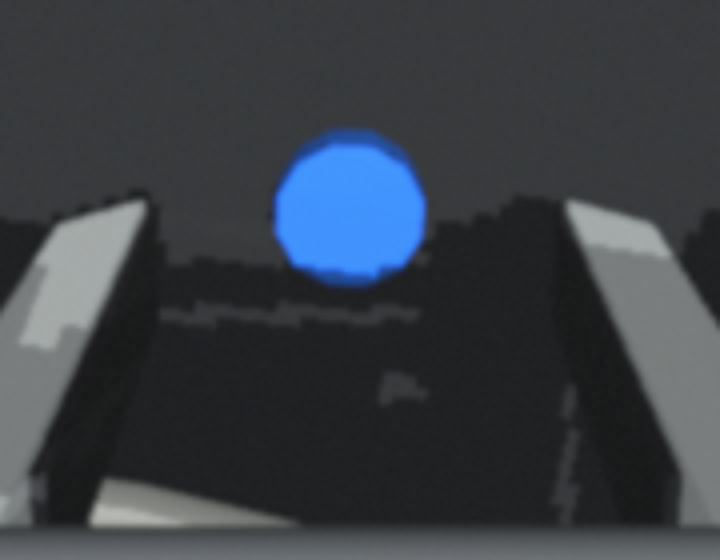

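```bash
python3 - <<'E'
from h import *
s=env.read_state();T=toolT(s);p=shot('wrist');b=shot('scene');print(p['K'],s['opening'])
for z in (-.01,-.005,0,.005,.01,.025):
  print(z,[np.round(proj(p,(T@[x,-.008,z,1])[:3]),0) for x in (-.028,.028)],[np.round((proj(b,(T@[x,-.008,z,1])[:3])-[170,200])*4) for x in (-.041,.041)])
E
```

```text
[[336.2135704    0.         278.35053978]
 [  0.         336.2135704  211.73795066]
 [  0.           0.           1.        ]] 0.05665726451008502
-0.01 [array([225., 245.]), array([328., 245.])] [array([243., 363.]), array([335., 298.])]
-0.005 [array([226., 242.]), array([327., 242.])] [array([243., 370.]), array([335., 304.])]
0 [array([228., 239.]), array([326., 239.])] [array([243., 377.]), array([336., 311.])]
0.005 [array([229., 236.]), array([324., 236.])] [array([244., 384.]), array([336., 317.])]
0.01 [array([230., 233.]), array([323., 233.])] [array([244., 390.]), array([336., 324.])]
0.025 [array([233., 226.]), array([320., 226.])] [array([245., 410.]), array([336., 343.])]
```

Call:
{"name": "jog_arm", "arguments": {"plan": [[0,0,0.5,0,0.6],[0,0,1.0,0,0.6],[0,0,1.4,0,0.6],[0,0,1.6,0,0.6],[0,0,1.6,0,0.6],[0,0,1.6,0,0.6],[0,0,1.6,0,0.6],[0,0,1.6,0,0.6],[0,0,1.6,0,0.6],[0,0,1.6,0,0.6]]}}

```text
t: 8.45
eef_pos: [0.4508, 0.1882, 0.0108]
orientation: [-3.14, -0.0, -1.404]
contact_force: [0.0, -0.2, 0.4]
opening: 0.0564
```

```bash
python3 - <<'E'
from h import *
s=env.read_state();print(s['eef_pos'],s['orientation'],s['contact_force'],s['opening'])
p=shot('wrist');cv2.imwrite('pics/w4c.png',cv2.resize(p['color'][190:330,190:370],None,fx=4,fy=4))
b=shot('scene');cv2.imwrite('pics/sc3c.png',cv2.resize(b['color'][250:320,210:290],None,fx=7,fy=7,interpolation=cv2.INTER_CUBIC))
E
```

```text
[0.45083554 0.18818408 0.01084961] [-3.13967611e+00 -4.47522022e-04 -1.40384220e+00] [ 0.02738049 -0.16343976  0.38503732] 0.05642174659102616
```

View pics/w4c.png

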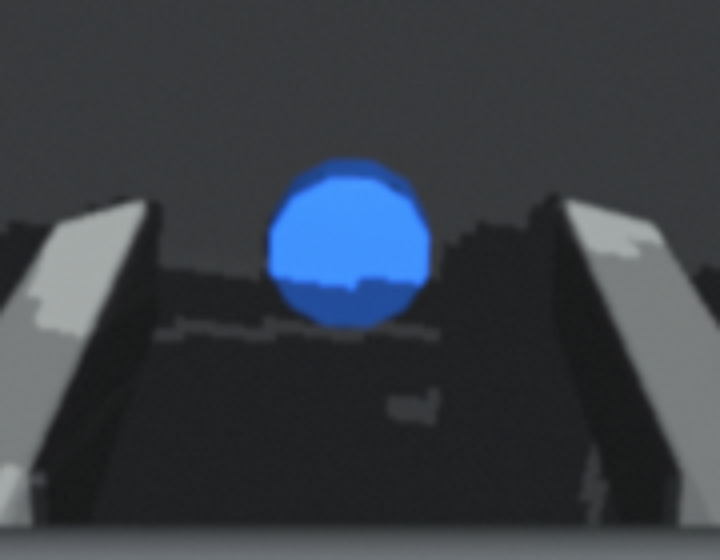

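View pics/sc3c.png

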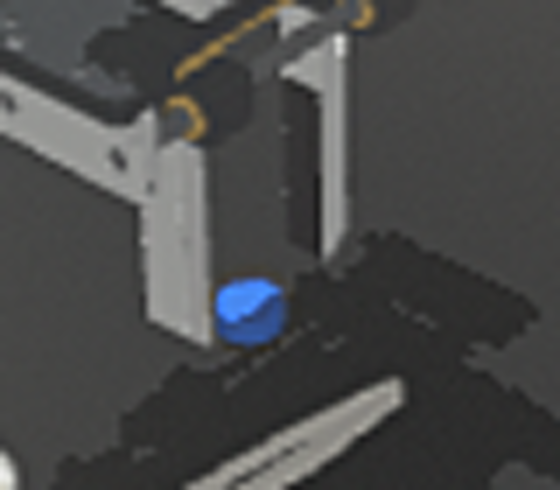

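Call:
{"name": "jog_arm", "arguments": {"plan": [[0,0,0.3,0,0.6],[0,0,0.5,0,0.6],[0,0,0.7,0,0.6],[0,0,0.8,0,0.6],[0,0,0.9,0,0.6],[0,0,0.9,0,0.6],[0,0,0.9,0,0.6],[0,0,0.9,0,0.6],[0,0,0.9,0,0.6],[0,0,0.9,0,0.6]]}}

```text
t: 9.55
eef_pos: [0.4508, 0.1882, 0.0018]
orientation: [-3.14, -0.0, -1.404]
contact_force: [0.5, 0.9, 0.7]
opening: 0.0561
```

```bash
python3 - <<'E'
from h import *
s=env.read_state();print(s['eef_pos'],s['orientation'],s['contact_force'],s['opening'])
p=shot('wrist');cv2.imwrite('pics/w5c.png',cv2.resize(p['color'][190:330,190:370],None,fx=4,fy=4))
b=shot('scene');cv2.imwrite('pics/sc4c.png',cv2.resize(b['color'][250:320,210:290],None,fx=7,fy=7,interpolation=cv2.INTER_CUBIC))
E
```

```text
[0.45083865 0.18816701 0.00183222] [-3.13970406e+00 -4.45645852e-04 -1.40387895e+00] [0.47152016 0.8879501  0.69236407] 0.05612153410224543
```

View pics/w5c.png

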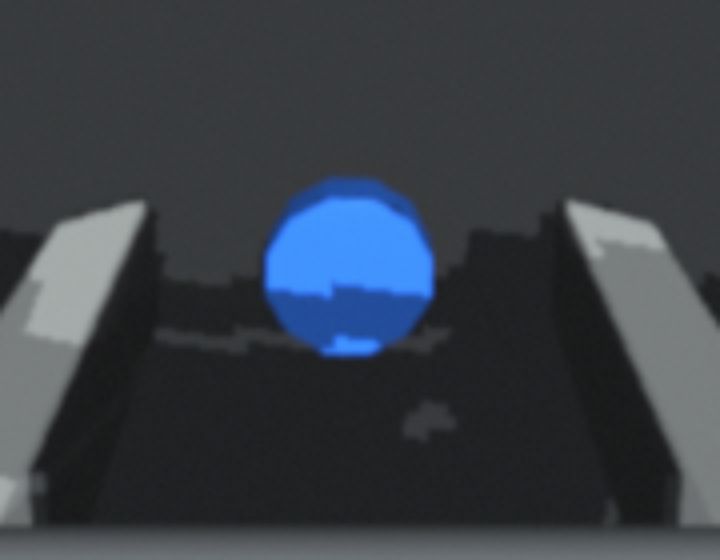

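View pics/sc4c.png

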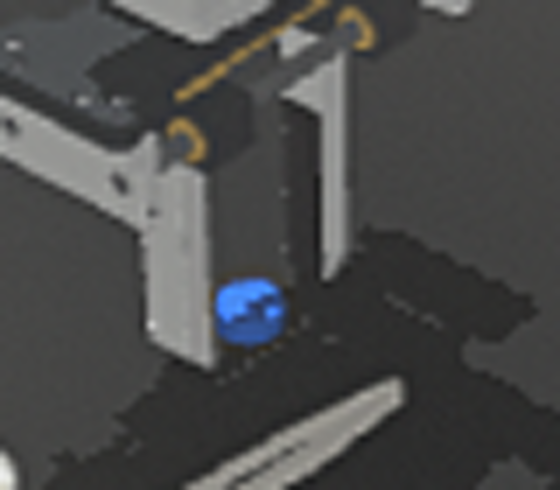

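Call:
{"name": "jog_arm", "arguments": {"plan": [[0,0,0,0,0.15],[0,0,0,0,0.15],[0,0,0,0,0.15],[0,0,0,0,0.15],[0,0,0,0,0.15],[0,0,0,0,0.15],[0,0,0,0,0.15],[0,0,0,0,0.15],[0,0,0,0,0.15],[0,0,0,0,0.15]]}}

```text
t: 10.65
eef_pos: [0.4508, 0.1882, 0.0018]
orientation: [-3.14, -0.0, -1.404]
contact_force: [0.6, -0.3, 0.4]
opening: 0.0209
```

```bash
python3 - <<'E'
from h import *
p=shot('wrist');cv2.imwrite('pics/w6c.png',cv2.resize(p['color'][190:330,190:370],None,fx=4,fy=4))
b=shot('scene');cv2.imwrite('pics/sc5c.png',cv2.resize(b['color'][250:320,210:290],None,fx=7,fy=7,interpolation=cv2.INTER_CUBIC))
E
```

```text
(no output)
```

View pics/w6c.png

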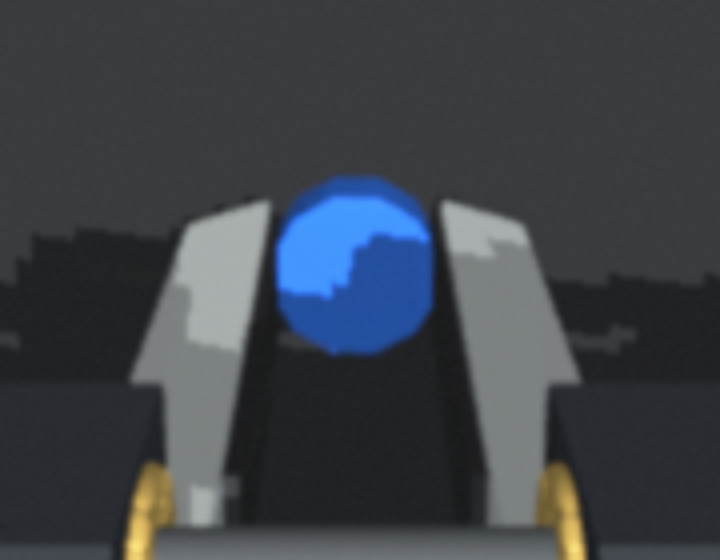

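View pics/sc5c.png

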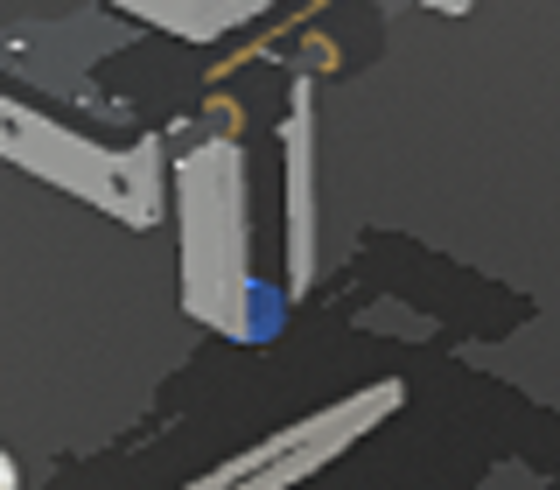

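Call:
{"name": "jog_arm", "arguments": {"plan": [[0,0,-0.5,0,0.15],[0,0,-1,0,0.15],[0,0,-2,0,0.15],[0,0,-4,0,0.15],[0,0,-7,0,0.15],[0,0,-10,0,0.15],[0,0,-13,0,0.15],[0,0,-15,0,0.15],[0,0,-16,0,0.15],[0,0,-16,0,0.15]]}}

```text
t: 11.75
eef_pos: [0.4509, 0.1883, 0.1631]
orientation: [-3.137, -0.0, -1.404]
contact_force: [0.5, 0.4, -1.2]
opening: 0.0213
```

```bash
python3 - <<'E'
from h import *
s=env.read_state();print(s['eef_pos'],s['opening'])
p=shot('wrist','w7.png')
T=toolT(s);print(blob(p,'sample_disc'));print(proj(p,(T@[0,0,0,1])[:3]))
print(rel(s,[.54,-.11,.2],-1.4))
E
```

```text
[0.45091902 0.18834357 0.16310212] 0.0213266442212135
[(0.87, array([278.4, 255.6]), np.int64(1389)), (0.66, array([203.4, 245.4]), np.int64(687))]
[276.66071307 251.89050687]
(array([30.9 , -3.84, -3.67]), np.float64(-0.004))
```

View pics/w7.png

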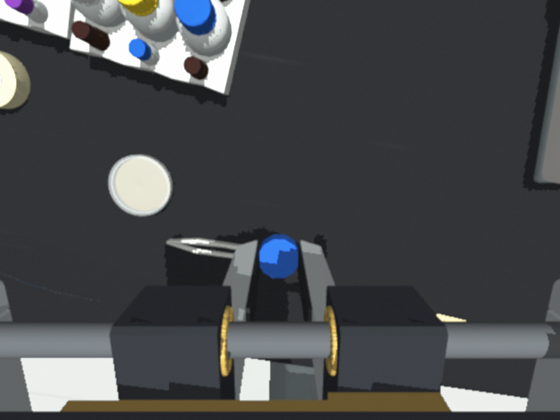

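Call:
{"name": "jog_arm", "arguments": {"plan": [[3,-0.5,-1,0,0.15],[7,-1,-2,0,0.15],[11,-1.5,-3,0,0.15],[15,-2,-3.7,0,0.15],[19,-2,-3.7,0,0.15],[23,-2,-3.7,0,0.15],[27,-2,-3.7,0,0.15],[30,-2,-3.7,0,0.15],[31,-2,-3.7,0,0.15],[31,-2,-3.7,0,0.15]]}}

```text
t: 12.85
eef_pos: [0.521, -0.1149, 0.1971]
orientation: [3.141, 0.0, -1.406]
contact_force: [0.1, -0.2, -0.1]
opening: 0.021
```

```bash
cat > look.py <<'E'
from h import *
import sys
s=env.read_state();print(s['t'],s['eef_pos'],s['orientation'],s['opening'])
p=shot('wrist',sys.argv[1])
Z=dict(crystal_plate=.051,analyser=0,clamp_hinge=.088,clamp_nose=.088,screw_axis=.105,lever_grip=.125,lever_hub=.115)
for n,z in Z.items():
  print(n,[(np.round(q['uv'],1),round(q['score'],2),np.round(atz(p,q['uv'],z),4)) for q in imaging.spot_point(p,n)[:2]])
for c in blob(p,'crystal_plate'): print('plate outline',c,atz(p,c[1],.055))
E
python3 look.py w8.png
```

```text
12.85 [ 0.52103245 -0.11485059  0.19706698] [ 3.14063756e+00  3.35667537e-04 -1.40553304e+00] 0.021022575274040698
crystal_plate []
analyser [(array([299.3,  95.1]), 0.94, array([ 0.6252, -0.1212,  0.    ]))]
clamp_hinge [(array([305.3,  33.6]), 0.8, array([ 0.6634, -0.1136,  0.088 ]))]
clamp_nose [(array([441.5,  74.8]), 0.8, array([ 0.6518, -0.228 ,  0.088 ]))]
screw_axis [(array([393.4,  53.3]), 0.58, array([ 0.6569, -0.1808,  0.105 ]))]
lever_grip []
lever_hub [(array([399.2,  52.6]), 0.75, array([ 0.6556, -0.1821,  0.115 ]))]
plate outline (0.6, array([301.5, 124.9]), np.int64(1535)) [ 0.59474126 -0.12552793  0.055     ]
```

View pics/w8.png

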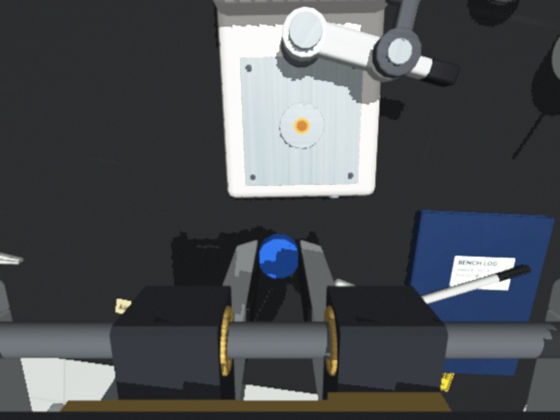

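```bash
python3 - <<'E'
from h import *
s=env.read_state();T=toolT(s)
p=shot('wrist')
c=blob(p,'sample_disc')[0][1];print(c)
D=atz(p,c,s['eef_pos'][2]+.005);print('disc in tool',(np.linalg.inv(T)@np.r_[D,1])[:3])
# plate by outline ellipse + amber centroid
hsv=cv2.cvtColor(p['color'],cv2.COLOR_BGR2HSV);m=cv2.inRange(hsv,(8,150,120),(25,255,255))[100:150,280:325]
ys,xs=np.nonzero(m);u=[xs.mean()+280,ys.mean()+100];P=atz(p,u,.055);print(u,P,len(xs))
print(rel(s,[P[0],P[1],.085]))
a=shot('top');hsv=cv2.cvtColor(a['color'],cv2.COLOR_BGR2HSV);m=cv2.inRange(hsv,(8,100,120),(25,255,255))[180:205,285:310];ys,xs=np.nonzero(m);print(len(xs))
if len(xs): print(atz(a,[xs.mean()+285,ys.mean()+180],.055))
E
```

```text
[278.2 255.4]
disc in tool [ 0.000887    0.00015789 -0.0049996 ]
[np.float64(302.4), np.float64(126.475)] [ 0.59420017 -0.12556374  0.055     ] 120
(array([ 2.37, -6.97, 11.35]), None)
0
```

Call:
{"name": "jog_arm", "arguments": {"plan": [[0.5,-2,0,0.08,0.15],[1.2,-4,1,0.16,0.15],[2,-6,3,0.24,0.15],[2.3,-7,5,0.3,0.15],[2.3,-7,8,0.3,0.15],[2.3,-7,10.5,0.3,0.15],[2.3,-7,11.2,0.3,0.15],[2.3,-7,11.2,0.3,0.15],[2.3,-7,11.2,0.3,0.15],[2.3,-7,11.2,0.3,0.15]]}}

```text
t: 14.45
eef_pos: [0.595, -0.1254, 0.088]
orientation: [-3.138, -0.001, -1.704]
contact_force: [0.6, -0.4, 0.4]
opening: 0.021
```

```bash
python3 - <<'E'
from h import *
s=env.read_state();T=toolT(s);print(s['eef_pos'],s['orientation'])
p=shot('wrist','w9.png')
c=blob(p,'sample_disc')[0][1];print(c)
P=[.5942,-.1256,.055];print(proj(p,P))
b=shot('scene');cv2.imwrite('pics/sc6c.png',cv2.resize(b['color'][160:250,240:340],None,fx=6,fy=6,interpolation=cv2.INTER_CUBIC))
E
```

```text
[ 0.59501267 -0.12535427  0.08800699] [-3.13814019e+00 -6.17840009e-04 -1.70359658e+00]
[278.5 255.3]
[276.85659521 235.70331505]
```

View pics/w9.png

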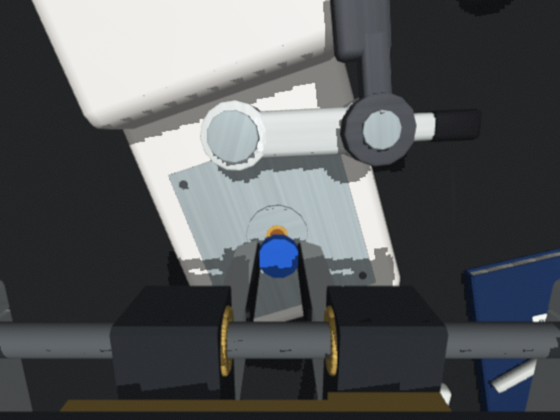

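View pics/sc6c.png

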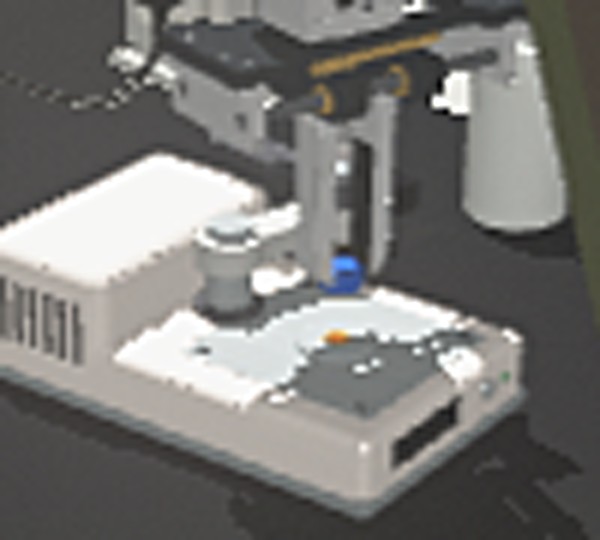

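Call:
{"name": "jog_arm", "arguments": {"plan": [[0.05,0.05,0.8,0,0.15],[0.05,0.05,1.6,0,0.15],[0.05,0.05,2.3,0,0.15],[0.05,0.05,2.8,0,0.15],[0.05,0.05,3.0,0,0.15],[0.05,0.05,3.0,0,0.15],[0.05,0.05,3.0,0,0.15],[0.05,0.05,3.0,0,0.15],[0.05,0.05,3.0,0,0.15],[0.05,0.05,3.0,0,0.15]]}}

```text
t: 15.6
eef_pos: [0.5942, -0.1258, 0.0574]
orientation: [-3.139, -0.001, -1.704]
contact_force: [-0.1, 0.5, 0.2]
opening: 0.0211
```

Call:
{"name": "jog_arm", "arguments": {"plan": [[0,0,0.05,0,0.15],[0,0,0.05,0,0.15],[0,0,0.05,0,0.3],[0,0,0.05,0,0.45],[0,0,0.05,0,0.5],[0,0,0.05,0,0.5],[0,0,0.05,0,0.5],[0,0,-1.0,0,0.5],[0,0,-3,0,0.5],[0,0,-5,0,0.5]]}}

```text
t: 16.6
eef_pos: [0.5941, -0.1257, 0.1086]
orientation: [-3.139, -0.0, -1.704]
contact_force: [-0.6, 0.1, 0.5]
opening: 0.0474
```

```bash
python3 - <<'E'
from h import *
s=env.read_state();T=toolT(s);print(s['eef_pos'],s['orientation'])
p=shot('wrist','w10.png')
c=blob(p,'sample_disc');print(c)
b=shot('scene');cv2.imwrite('pics/sc7c.png',cv2.resize(b['color'][160:250,240:340],None,fx=6,fy=6,interpolation=cv2.INTER_CUBIC))
E
```

```text
[ 0.59405546 -0.12567821  0.1086263 ] [-3.13908864e+00 -4.81757020e-04 -1.70367193e+00]
[(0.91, array([278.4, 228.4]), np.int64(904)), (0.59, array([343. , 100.5]), np.int64(13587))]
```

View pics/w10.png

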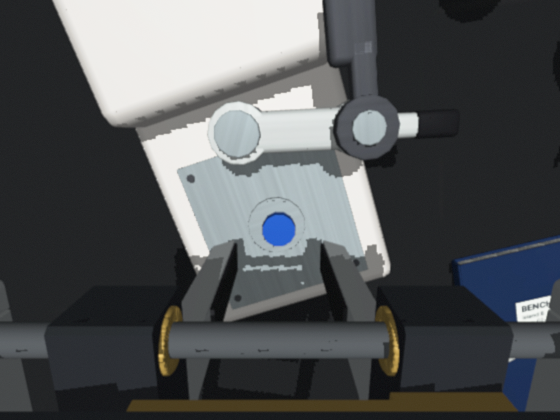

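View pics/sc7c.png

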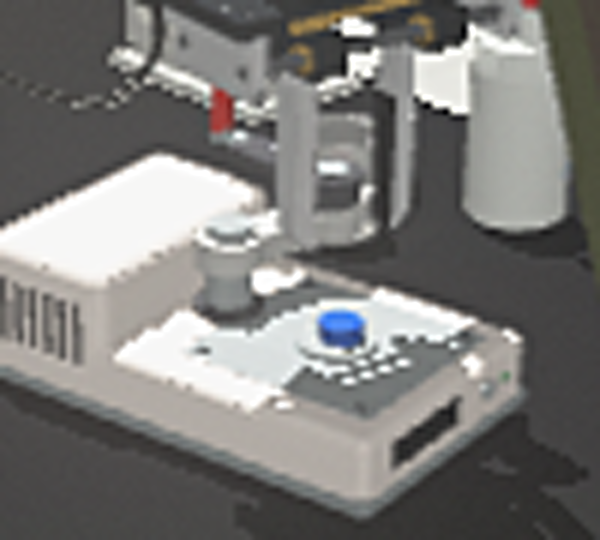

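```bash
python3 - <<'E'
from h import *
p=shot('wrist')
print('disc',atz(p,[278.4,228.4],.063),'plate',atz(p,[276.5,225.5],.055))
for n,z in dict(sample_disc=.055,crystal_plate=.051,clamp_hinge=.088,clamp_nose=.088,lever_grip=.125,lever_hub=.115,screw_axis=.105).items():
  print(n,[(np.round(q['uv'],1),round(q['score'],2),np.round(atz(p,q['uv'],z),4)) for q in imaging.spot_point(p,n)[:2]])
cv2.imwrite('pics/w10c.png',cv2.resize(p['color'][80:290,180:400],None,fx=3.5,fy=3.5,interpolation=cv2.INTER_CUBIC)[:600])
E
```

```text
disc [ 0.59501649 -0.12737673  0.063     ] plate [ 0.59497548 -0.12598274  0.055     ]
sample_disc [(array([276.9, 229.2]), 0.9, array([ 0.5921, -0.1259,  0.055 ]))]
crystal_plate [(array([274.3, 221.6]), 0.86, array([ 0.597 , -0.1246,  0.051 ]))]
clamp_hinge []
clamp_nose [(array([434.4, 123.8]), 0.68, array([ 0.654 , -0.2275,  0.088 ]))]
lever_grip []
lever_hub [(array([368.7, 129.3]), 0.78, array([ 0.6571, -0.182 ,  0.115 ])), (array([434.2, 126.2]), 0.39, array([ 0.6542, -0.2153,  0.115 ]))]
screw_axis [(array([361.7, 129.1]), 0.94, array([ 0.6573, -0.1809,  0.105 ]))]
```

View pics/w10c.png

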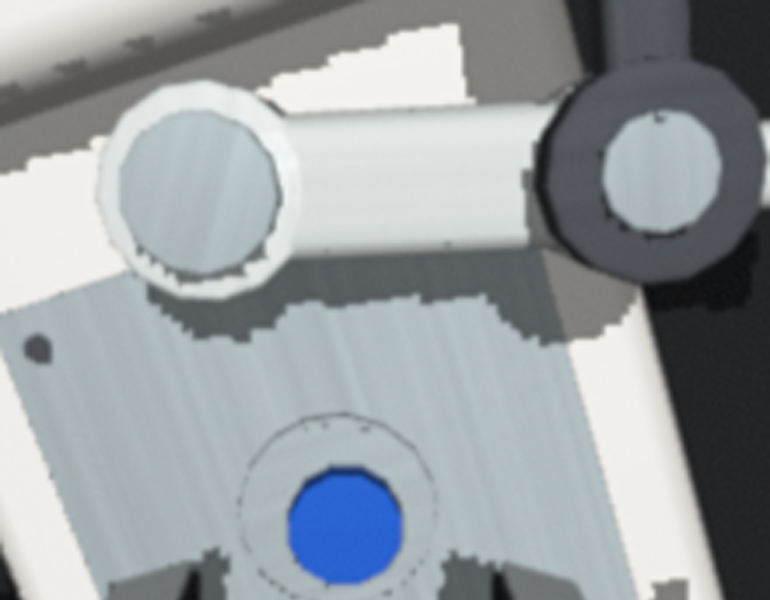

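```bash
python3 - <<'E'
from h import *
s=env.read_state()
print(s['t'],rel(s,[.652,-.230,.175]))
a=shot('top')
for c in blob(a,'wash_bottle'): print(c,atz(a,c[1],.1))
E
```

```text
17.15 (array([ 9.57, -7.15, -6.8 ]), None)
(0.74, array([381.4, 153.7]), np.int64(508)) [ 0.70510795 -0.38821057  0.1       ]
```

Call:
{"name": "jog_arm", "arguments": {"plan": [[0,0,-3,-0.1,0.5],[1,-1,-6,-0.25,0.5],[3,-2,-6.8,-0.4,0.5],[5,-4,-6.8,-0.55,0.5],[7,-5.5,-6.8,-0.7,0.5],[9,-7,-6.8,-0.85,0.5],[9.6,-7.15,-6.8,-1.0,0.5],[9.6,-7.15,-6.8,-1.15,0.5],[9.6,-7.15,-6.8,-1.3,0.5],[9.6,-7.15,-6.8,-1.45,0.5]]}}

```text
t: 18.25
eef_pos: [0.652, -0.2304, 0.175]
orientation: [3.141, -0.002, -0.248]
contact_force: [0.0, -0.4, 0.5]
opening: 0.0471
```

```bash
python3 - <<'E'
from h import *
s=env.read_state()
print(s['eef_pos'],s['orientation'],rel(s,[.652,-.230,.084],-.10))
p=shot('wrist','w11.png')
for n,z in dict(clamp_hinge=.088,clamp_nose=.088,lever_grip=.129,lever_hub=.115,screw_axis=.105).items():
  print(n,[(np.round(q['uv'],1),round(q['score'],2),np.round(atz(p,q['uv'],z),4)) for q in imaging.spot_point(p,n)[:2]])
E
```

```text
[ 0.65198087 -0.23035597  0.17497732] [ 3.14148414e+00 -1.80288257e-03 -2.47650522e-01] (array([-0.02, -0.04,  9.1 ]), np.float64(-0.148))
clamp_hinge [(array([257.8,  64. ]), 0.86, array([ 0.6647, -0.1152,  0.088 ]))]
clamp_nose [(array([277.7, 211. ]), 0.67, array([ 0.6513, -0.2282,  0.088 ]))]
lever_grip [(array([398.4, 124. ]), 0.77, array([ 0.7454, -0.1802,  0.129 ]))]
lever_hub [(array([270. , 157.8]), 0.56, array([ 0.6574, -0.182 ,  0.115 ]))]
screw_axis [(array([266.2, 156.7]), 0.79, array([ 0.6544, -0.1814,  0.105 ])), (array([279.6, 211.4]), 0.56, array([ 0.6538, -0.2246,  0.105 ]))]
```

View pics/w11.png

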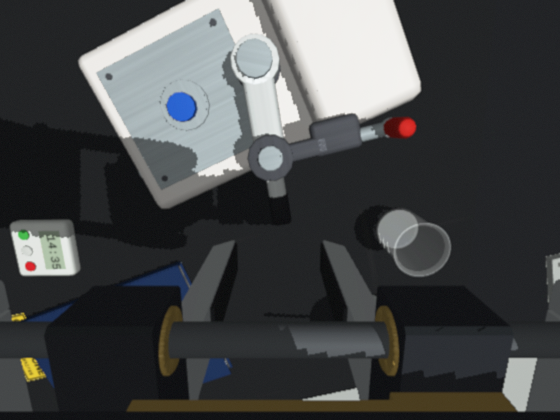

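Call:
{"name": "jog_arm", "arguments": {"plan": [[0,0,3,-0.08,0.5],[0,0,6,-0.15,0.5],[0,0,8,-0.15,0.5],[0,0,9,-0.15,0.5],[0,0,9.2,-0.15,0.5],[0,0,9.2,-0.15,0.4],[0,0,9.2,-0.15,0.3],[0,0,9.2,-0.15,0.28],[0,0,9.2,-0.15,0.28],[0,0,9.2,-0.15,0.28]]}}

```text
t: 19.55
eef_pos: [0.6523, -0.2304, 0.0836]
orientation: [3.141, -0.003, -0.107]
contact_force: [-0.1, -0.3, 0.8]
opening: 0.0264
```

```bash
cat > arc.py <<'E'
from h import *
# rows for arc: hinge H, radius r, arm angles list
import sys
H=np.array([.6645,-.1147]);r=float(sys.argv[1]);z=float(sys.argv[2])
s=env.read_state();p=s['eef_pos'];a0=np.arctan2(p[1]-H[1],p[0]-H[0]);print('now',p,s['orientation'],'ang',a0,'rad',np.hypot(*(p[:2]-H)))
for a in map(float,sys.argv[3:]):
  t=[H[0]+r*np.cos(a),H[1]+r*np.sin(a),z]
  print(a,*rel(s,t,a+np.pi/2))
E
python3 - <<'E'
from h import *
p=shot('wrist','w12.png')
E
python3 arc.py .117 .083 -1.78 -1.88 -1.98 -2.08 -2.18 -2.28 -2.38 -2.48 -2.58 -2.68 -2.78
```

```text
now [ 0.65224311 -0.23032588  0.08346201] [ 3.14103645e+00 -2.32258594e-03 -1.07336605e-01] ang -1.6764066580990387 rad 0.11627370727454582
-1.78 [-1.21  0.01  0.04] 0.102
-1.88 [-2.37 -0.16  0.04] 0.202
-1.98 [-3.5  -0.46  0.04] 0.302
-2.08 [-4.6  -0.86  0.04] 0.402
-2.18 [-5.65 -1.37  0.03] 0.502
-2.28 [-6.64 -1.98  0.03] 0.602
-2.38 [-7.57 -2.69  0.03] 0.702
-2.48 [-8.43 -3.49  0.02] 0.802
-2.58 [-9.2  -4.37  0.02] 0.902
-2.68 [-9.88 -5.32  0.02] 1.002
-2.78 [-10.46  -6.34   0.02] 1.102
```

View pics/w12.png

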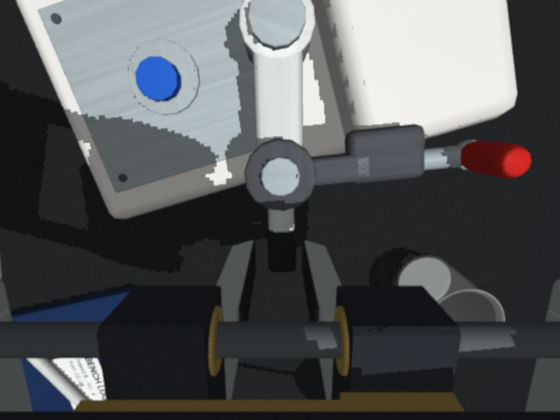

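Fingers straddle the black sleeve at (283,250). I'll swing along the arc.

Call:
{"name": "jog_arm", "arguments": {"plan": [[-1.2,0,0,0.1,0.28],[-2.4,-0.15,0,0.2,0.28],[-3.5,-0.45,0,0.3,0.28],[-4.6,-0.85,0,0.4,0.28],[-5.65,-1.35,0,0.5,0.28],[-6.65,-2.0,0,0.6,0.28],[-7.55,-2.7,0,0.7,0.28],[-8.4,-3.5,0,0.8,0.28],[-9.2,-4.35,0,0.9,0.28],[-9.9,-5.3,0,1.0,0.28]]}}

```text
t: 20.6
eef_pos: [0.5592, -0.167, 0.0834]
orientation: [-3.14, -0.002, -1.112]
contact_force: [-0.1, -0.8, -0.3]
opening: 0.0264
```

```bash
python3 - <<'E'
from h import *
p=shot('wrist','w13.png')
E
python3 arc.py .117 .083 -2.7 -2.76 -2.82 -2.88 -2.94 -2.97 -3 -3.03
```

```text
now [ 0.55867246 -0.16561346  0.08336384] [-3.14001964e+00 -1.50318868e-03 -1.11706422e+00] ang -2.693180310449766 rad 0.11743784745287052
-2.7 [-0.08 -0.04  0.04] 0.012
-2.76 [-0.78 -0.07  0.04] 0.072
-2.82 [-1.48 -0.15  0.03] 0.132
-2.88 [-2.17 -0.26  0.03] 0.192
-2.94 [-2.86 -0.41  0.03] 0.252
-2.97 [-3.19 -0.51  0.03] 0.282
-3.0 [-3.53 -0.61  0.03] 0.312
-3.03 [-3.86 -0.72  0.03] 0.342
```

View pics/w13.png

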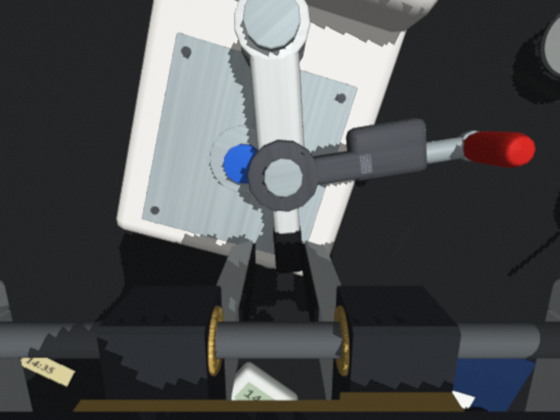

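Call:
{"name": "jog_arm", "arguments": {"plan": [[-0.5,-0.05,0,0.05,0.28],[-1.0,-0.1,0,0.09,0.28],[-1.5,-0.15,0,0.13,0.28],[-2.0,-0.25,0,0.18,0.28],[-2.4,-0.3,0,0.22,0.28],[-2.8,-0.4,0,0.25,0.28],[-3.0,-0.45,0,0.27,0.28],[-3.1,-0.48,0,0.28,0.28],[-3.2,-0.5,0,0.28,0.28],[-3.2,-0.5,0,0.28,0.28]]}}

```text
t: 21.65
eef_pos: [0.5492, -0.1346, 0.0833]
orientation: [-3.14, -0.001, -1.396]
contact_force: [0.2, -0.4, -0.6]
opening: 0.0265
```

```bash
python3 - <<'E'
from h import *
s=env.read_state();print(s['eef_pos'],s['contact_force'])
p=shot('wrist','w14.png')
E
```

```text
[ 0.54919779 -0.13464697  0.08332892] [ 0.22326951 -0.42246637 -0.63786375]
```

View pics/w14.png

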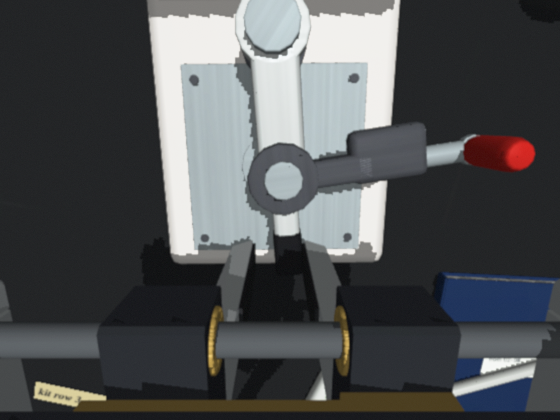

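Nearly there; push on in small steps until the stop is felt.

Call:
{"name": "jog_arm", "arguments": {"plan": [[-0.1,0,0,0,0.28],[-0.2,-0.03,0,0,0.28],[-0.3,-0.05,0,0,0.28],[-0.35,-0.05,0,0,0.28],[-0.4,-0.08,0,0,0.28],[-0.45,-0.08,0,0,0.28],[-0.5,-0.08,0,0,0.28],[-0.5,-0.08,0,0,0.28],[-0.5,-0.08,0,0,0.28],[-0.5,-0.08,0,0,0.28]]}}

```text
t: 22.7
eef_pos: [0.5491, -0.1296, 0.0833]
orientation: [-3.14, -0.001, -1.396]
contact_force: [-0.2, -0.9, -0.0]
opening: 0.0263
```

Call:
{"name": "jog_arm", "arguments": {"plan": [[-0.05,0,0,0,0.28],[-0.1,0,0,0,0.28],[-0.15,0,0,0,0.28],[-0.2,0,0,0,0.28],[-0.25,0,0,0,0.28],[-0.3,0,0,0,0.28],[-0.3,0,0,0,0.28],[-0.3,0,0,0,0.28],[-0.3,0,0,0,0.28],[-0.3,0,0,0,0.28]]}}

```text
t: 23.7
eef_pos: [0.5486, -0.1267, 0.0833]
orientation: [-3.14, -0.001, -1.396]
contact_force: [0.2, -1.2, -0.5]
opening: 0.0263
```

```bash
python3 - <<'E'
from h import *
s=env.read_state();print(s['eef_pos'],s['contact_force'])
p=shot('wrist','w15.png')
E
```

```text
[ 0.54860535 -0.12672252  0.08333079] [ 0.21958531 -1.1630915  -0.51772857]
```

View pics/w15.png

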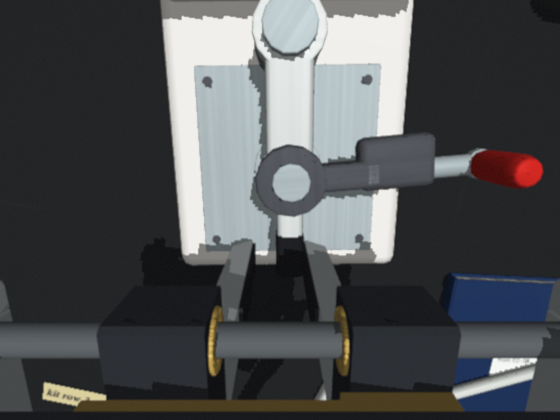

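Call:
{"name": "jog_arm", "arguments": {"plan": [[-0.05,0,0,0,0.28],[-0.1,0,0,0,0.28],[-0.15,0,0,0,0.28],[-0.2,0,0,0,0.28],[-0.25,0,0,0,0.28],[-0.3,0,0,0,0.28],[-0.3,0,0,0,0.28],[-0.3,0,0,0,0.28],[-0.3,0,0,0,0.28],[-0.3,0,0,0,0.28]]}}

```text
t: 24.75
eef_pos: [0.5485, -0.1264, 0.0833]
orientation: [-3.139, -0.005, -1.397]
contact_force: [3.1, -20.1, -4.8]
opening: 0.0264
```

Call:
{"name": "jog_arm", "arguments": {"plan": [[0.3,0,0,0,0.28],[0.6,0,0,0,0.28],[0.7,0,0,0,0.4],[0.7,0,0,0,0.5],[0.7,0,-2,0,0.5],[0.7,0,-5,0,0.5],[0.7,0,-9,0,0.5],[0.7,0,-12,0,0.5],[0.7,0,-12,0,0.5],[0.7,0,-12,0,0.5]]}}

```text
t: 25.75
eef_pos: [0.5493, -0.1324, 0.2033]
orientation: [-3.138, -0.005, -1.397]
contact_force: [-0.5, 0.7, 0.2]
opening: 0.0472
```

```bash
python3 - <<'E'
from h import *
s=env.read_state();print(s['eef_pos'],s['contact_force'])
p=shot('wrist','w16.png')
for n,z in dict(clamp_hinge=.088,clamp_nose=.088,lever_grip=.129,lever_hub=.115,screw_axis=.105).items():
  print(n,[(np.round(q['uv'],1),round(q['score'],2),np.round(atz(p,q['uv'],z),4)) for q in imaging.spot_point(p,n)[:2]])
a=shot('top');b=shot('scene','sc8.png')
for n in('lever_grip','screw_axis','clamp_nose'):
  r=[imaging.spot_point(q,n) for q in (a,b,p)]
  if all(r): print(n,[x[0]['score'] for x in r],tri([a,b,p],[x[0]['uv'] for x in r]),tri([b,p],[x[0]['uv'] for x in r[1:]]))
E
```

```text
[ 0.54927355 -0.13236412  0.20334681] [-0.51602604  0.68077061  0.24317233]
clamp_hinge [(array([281.1,  67.9]), 0.87, array([ 0.6652, -0.1159,  0.088 ]))]
clamp_nose []
lever_grip [(array([393.9, 149.3]), 0.75, array([ 0.6174, -0.2104,  0.129 ]))]
lever_hub [(array([277. , 156.2]), 0.63, array([ 0.5958, -0.1246,  0.115 ]))]
screw_axis [(array([275.9, 156.6]), 0.79, array([ 0.5945, -0.1239,  0.105 ])), (array([278.5,  70. ]), 0.74, array([ 0.6607, -0.1144,  0.105 ]))]
```

View pics/w16.png

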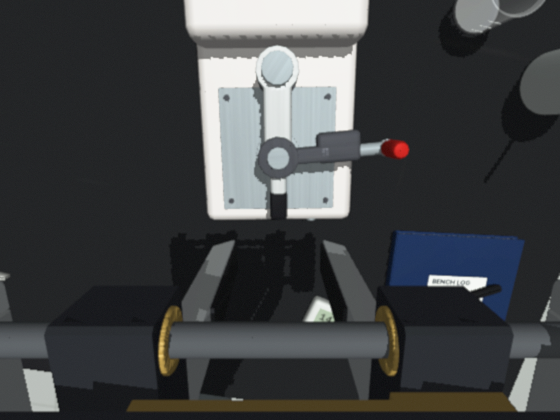

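View pics/sc8.png

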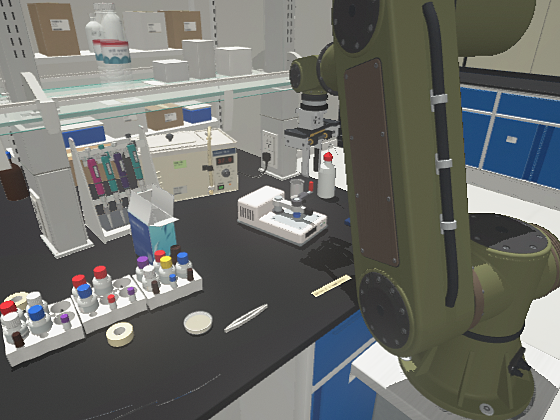

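```bash
python3 - <<'E'
from h import *
s=env.read_state()
print(s['t'],rel(s,[.6175,-.2105,.185],.255))
E
```

```text
26.6 (array([ 8.83, -5.37,  1.91]), np.float64(1.49))
```

Call:
{"name": "jog_arm", "arguments": {"plan": [[1,-0.6,0,-0.14,0.5],[2,-1.2,0,-0.29,0.5],[3,-1.8,0,-0.43,0.5],[4,-2.4,0,-0.58,0.5],[5,-3,0,-0.72,0.5],[6,-3.6,0,-0.87,0.5],[7,-4.2,0,-1.01,0.5],[8,-4.8,0,-1.16,0.5],[8.8,-5.37,0.5,-1.3,0.5],[8.8,-5.37,1,-1.44,0.5]]}}

```text
t: 27.6
eef_pos: [0.6179, -0.2109, 0.1936]
orientation: [3.137, -0.004, 0.048]
contact_force: [0.1, -0.1, -0.3]
opening: 0.047
```

```bash
python3 - <<'E'
from h import *
s=env.read_state();print(s['eef_pos'],s['orientation'])
p=shot('wrist','w17.png')
for n,z in dict(lever_grip=.129,lever_hub=.115).items():
  print(n,[(np.round(q['uv'],1),round(q['score'],2),np.round(atz(p,q['uv'],z),4)) for q in imaging.spot_point(p,n)[:2]])
c=blob(p,'lever_grip');print(c,[atz(p,x[1],.135) for x in c])
print(rel(s,[.6175,-.2105,.122],.255))
E
```

```text
[ 0.61786352 -0.21086457  0.1935893 ] [ 3.1365541  -0.00366193  0.04814172]
lever_grip [(array([276.3, 220.7]), 0.6, array([ 0.6154, -0.2109,  0.129 ]))]
lever_hub [(array([252.5, 103.7]), 0.75, array([ 0.5937, -0.1259,  0.115 ]))]
[(0.56, array([265.8, 146. ]), np.int64(4182))] [array([ 0.60537373, -0.15483397,  0.135     ])]
(array([-0.06, -0.07,  7.16]), np.float64(-0.207))
```

View pics/w17.png

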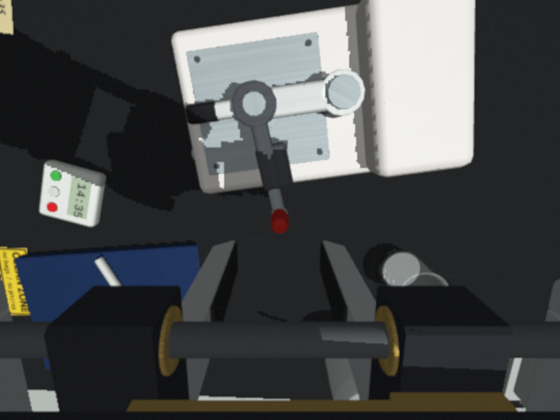

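Call:
{"name": "jog_arm", "arguments": {"plan": [[0,0,2,-0.1,0.5],[0,0,4,-0.2,0.5],[0,0,6,-0.2,0.5],[0,0,7,-0.2,0.5],[0,0,7.1,-0.2,0.4],[0,0,7.1,-0.2,0.3],[0,0,7.1,-0.2,0.2],[0,0,7.1,-0.2,0.2],[0,0,7.1,-0.2,0.2],[0,0,7.1,-0.2,0.2]]}}

```text
t: 28.8
eef_pos: [0.6178, -0.2104, 0.1234]
orientation: [3.136, -0.003, 0.239]
contact_force: [-0.6, 0.0, 0.0]
opening: 0.019
```

```bash
cat > lev.py <<'E'
from h import *
import sys
# lever arc: S hub axis; r; angles
S=np.array([.595,-.1245]);r=.089;z=.122
s=env.read_state();p=s['eef_pos'];a0=np.arctan2(p[1]-S[1],p[0]-S[0])
f=s['contact_force'];tg=np.array([-np.sin(a0),np.cos(a0)])
print('t',s['t'],p.round(4),s['orientation'].round(3),'ang',round(a0,3),'rad',round(np.hypot(*(p[:2]-S)),4),'Ftan',round(f[:2]@tg,2),f.round(1),s['wrist_torque'].round(2))
for a in np.arange(1,11)*float(sys.argv[1])/10:
  a=a0-a;t=[S[0]+r*np.cos(a),S[1]+r*np.sin(a),z]
  print(round(a,3),*rel(s,t,a+np.pi/2))
E
python3 - <<'E'
from h import *
p=shot('wrist','w18.png')
E
python3 lev.py .25
```

```text
t 28.85 [ 0.6177 -0.2104  0.1233] [ 3.136e+00 -3.000e-03  2.390e-01] ang -1.312 rad 0.0888 Ftan -0.18 [-0.2  0.  -0.5] [-0.06 -0.15  0.02]
-1.337 [-0.22  0.02  0.13] 0.005
-1.362 [-0.44  0.01  0.13] 0.03
-1.387 [-0.67  0.    0.13] 0.055
-1.412 [-0.89 -0.01  0.13] 0.08
-1.437 [-1.11 -0.03  0.13] 0.105
-1.462 [-1.33 -0.06  0.13] 0.13
-1.487 [-1.55 -0.09  0.13] 0.155
-1.512 [-1.77 -0.13  0.13] 0.18
-1.537 [-1.99 -0.17  0.13] 0.205
-1.562 [-2.21 -0.22  0.13] 0.23
```

View pics/w18.png

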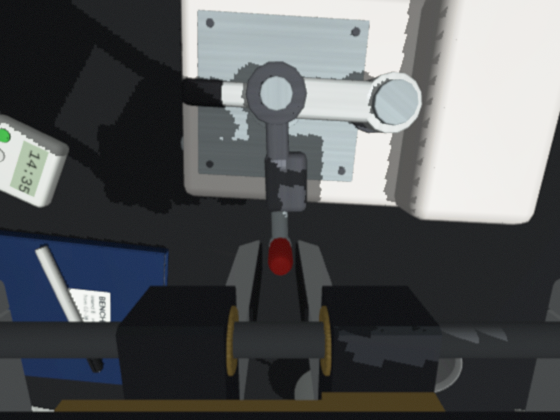

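Call:
{"name": "jog_arm", "arguments": {"plan": [[-0.2,0,0,0,0.2],[-0.45,0,0,0.03,0.2],[-0.65,0,0,0.05,0.2],[-0.9,0,0,0.08,0.2],[-1.1,-0.03,0,0.1,0.2],[-1.35,-0.06,0,0.13,0.2],[-1.55,-0.1,0,0.15,0.2],[-1.75,-0.13,0,0.18,0.2],[-2.0,-0.17,0,0.2,0.2],[-2.0,-0.17,0,0.2,0.2]]}}

```text
t: 29.85
eef_pos: [0.5977, -0.2134, 0.1233]
orientation: [3.137, -0.004, 0.038]
contact_force: [4.0, 1.7, -1.3]
opening: 0.0189
```

```bash
python3 lev.py .15
```

```text
t 29.85 [ 0.5977 -0.2134  0.1233] [ 3.137 -0.004  0.038] ang -1.54 rad 0.0889 Ftan 4.01 [ 4.   1.7 -1.3] [ 0.37 -0.76  0.03]
-1.555 [-0.13  0.    0.13] 0.022
-1.57 [-0.27  0.    0.13] 0.037
-1.585 [-0.4  -0.01  0.13] 0.052
-1.6 [-0.53 -0.01  0.13] 0.067
-1.615 [-0.67 -0.02  0.13] 0.082
-1.63 [-0.8  -0.04  0.13] 0.097
-1.645 [-0.93 -0.05  0.13] 0.112
-1.66 [-1.07 -0.07  0.13] 0.127
-1.675 [-1.2  -0.08  0.13] 0.142
-1.69 [-1.33 -0.1   0.12] 0.157
```

Call:
{"name": "jog_arm", "arguments": {"plan": [[-0.15,0,0,0.02,0.2],[-0.3,0,0,0.04,0.2],[-0.45,-0.01,0,0.06,0.2],[-0.6,-0.02,0,0.075,0.2],[-0.75,-0.03,0,0.09,0.2],[-0.9,-0.05,0,0.11,0.2],[-1.05,-0.07,0,0.125,0.2],[-1.05,-0.07,0,0.125,0.2],[-1.05,-0.07,0,0.125,0.2],[-1.05,-0.07,0,0.125,0.2]]}}

```text
t: 30.85
eef_pos: [0.5873, -0.2131, 0.1233]
orientation: [3.137, -0.005, -0.087]
contact_force: [4.1, 2.2, -0.2]
opening: 0.019
```

```bash
python3 lev.py .15
```

```text
t 30.85 [ 0.5873 -0.2131  0.1233] [ 3.137 -0.005 -0.087] ang -1.658 rad 0.0889 Ftan 3.85 [ 4.1  2.2 -0.2] [ 0.31 -0.89  0.05]
-1.673 [-0.13  0.01  0.13] 0.015
-1.688 [-0.27  0.01  0.12] 0.03
-1.703 [-0.4   0.    0.12] 0.045
-1.718 [-0.53 -0.01  0.12] 0.06
-1.733 [-0.67 -0.01  0.12] 0.075
-1.748 [-0.8  -0.03  0.12] 0.09
-1.763 [-0.93 -0.04  0.12] 0.105
-1.778 [-1.07 -0.05  0.12] 0.12
-1.793 [-1.2  -0.07  0.12] 0.135
-1.808 [-1.33 -0.09  0.12] 0.15
```

Call:
{"name": "jog_arm", "arguments": {"plan": [[-0.15,0,0,0.015,0.2],[-0.3,0,0,0.03,0.2],[-0.45,0,0,0.05,0.2],[-0.6,-0.01,0,0.07,0.2],[-0.8,-0.03,0,0.09,0.2],[-0.95,-0.04,0,0.105,0.2],[-1.1,-0.05,0,0.12,0.2],[-1.3,-0.08,0,0.15,0.2],[-1.3,-0.08,0,0.15,0.2],[-1.3,-0.08,0,0.15,0.2]]}}

```text
t: 31.85
eef_pos: [0.5745, -0.2111, 0.1232]
orientation: [3.138, -0.005, -0.237]
contact_force: [4.4, 2.6, -1.4]
opening: 0.0189
```

```bash
python3 lev.py .15
```

```text
t 31.85 [ 0.5745 -0.2111  0.1232] [ 3.138 -0.005 -0.237] ang -1.804 rad 0.089 Ftan 3.7 [ 4.4  2.6 -1.4] [ 0.28 -0.89  0.05]
-1.819 [-0.13 -0.    0.12] 0.011
-1.834 [-0.27 -0.    0.12] 0.026
-1.849 [-0.4  -0.01  0.12] 0.041
-1.864 [-0.53 -0.01  0.12] 0.056
-1.879 [-0.67 -0.02  0.12] 0.071
-1.894 [-0.8  -0.03  0.12] 0.086
-1.909 [-0.93 -0.05  0.12] 0.101
-1.924 [-1.07 -0.06  0.12] 0.116
-1.939 [-1.2  -0.08  0.12] 0.131
-1.954 [-1.33 -0.09  0.12] 0.146
```

Call:
{"name": "jog_arm", "arguments": {"plan": [[-0.15,0,0,0.015,0.2],[-0.3,0,0,0.03,0.2],[-0.45,-0.01,0,0.045,0.2],[-0.6,-0.02,0,0.065,0.2],[-0.8,-0.03,0,0.085,0.2],[-0.95,-0.05,0,0.1,0.2],[-1.1,-0.06,0,0.12,0.2],[-1.3,-0.09,0,0.145,0.2],[-1.3,-0.09,0,0.145,0.2],[-1.3,-0.09,0,0.145,0.2]]}}

```text
t: 32.85
eef_pos: [0.5621, -0.2073, 0.1233]
orientation: [3.139, -0.006, -0.382]
contact_force: [3.5, 1.3, -1.1]
opening: 0.0188
```

```bash
python3 lev.py .15
```

```text
t 32.85 [ 0.5621 -0.2073  0.1233] [ 3.139 -0.006 -0.382] ang -1.949 rad 0.0891 Ftan 2.79 [ 3.5  1.3 -1.1] [ 0.23 -0.91  0.05]
-1.964 [-0.13 -0.01  0.13] 0.012
-1.979 [-0.27 -0.01  0.13] 0.027
-1.994 [-0.4  -0.02  0.13] 0.042
-2.009 [-0.53 -0.02  0.13] 0.057
-2.024 [-0.67 -0.03  0.12] 0.072
-2.039 [-0.8  -0.04  0.12] 0.087
-2.054 [-0.93 -0.06  0.12] 0.102
-2.069 [-1.07 -0.07  0.12] 0.117
-2.084 [-1.2  -0.09  0.12] 0.132
-2.099 [-1.33 -0.1   0.12] 0.147
```

Call:
{"name": "jog_arm", "arguments": {"plan": [[-0.15,0,0,0.015,0.2],[-0.3,-0.01,0,0.03,0.2],[-0.45,-0.02,0,0.045,0.2],[-0.6,-0.02,0,0.065,0.2],[-0.8,-0.04,0,0.085,0.2],[-0.95,-0.06,0,0.1,0.2],[-1.1,-0.07,0,0.12,0.2],[-1.3,-0.1,0,0.145,0.2],[-1.3,-0.1,0,0.145,0.2],[-1.3,-0.1,0,0.145,0.2]]}}

```text
t: 33.85
eef_pos: [0.5505, -0.2017, 0.1233]
orientation: [3.14, -0.007, -0.527]
contact_force: [4.5, 0.4, -1.4]
opening: 0.0189
```

```bash
python3 lev.py .15
```

```text
t 33.85 [ 0.5505 -0.2017  0.1233] [ 3.14  -0.007 -0.527] ang -2.094 rad 0.0891 Ftan 3.71 [ 4.5  0.4 -1.4] [ 0.04 -0.84  0.07]
-2.109 [-0.13 -0.01  0.13] 0.012
-2.124 [-0.27 -0.01  0.13] 0.027
-2.139 [-0.4  -0.02  0.13] 0.042
-2.154 [-0.53 -0.03  0.13] 0.057
-2.169 [-0.67 -0.03  0.13] 0.072
-2.184 [-0.8  -0.04  0.12] 0.087
-2.199 [-0.93 -0.06  0.12] 0.102
-2.214 [-1.07 -0.07  0.12] 0.117
-2.229 [-1.2  -0.09  0.12] 0.132
-2.244 [-1.33 -0.11  0.12] 0.147
```

Call:
{"name": "jog_arm", "arguments": {"plan": [[-0.15,0,0,0.015,0.2],[-0.3,-0.01,0,0.03,0.2],[-0.45,-0.02,0,0.045,0.2],[-0.6,-0.02,0,0.065,0.2],[-0.8,-0.04,0,0.085,0.2],[-0.95,-0.06,0,0.1,0.2],[-1.1,-0.07,0,0.12,0.2],[-1.3,-0.1,0,0.145,0.2],[-1.3,-0.1,0,0.145,0.2],[-1.3,-0.1,0,0.145,0.2]]}}

```text
t: 34.85
eef_pos: [0.5398, -0.1945, 0.1233]
orientation: [3.14, -0.008, -0.672]
contact_force: [4.6, 0.2, -1.7]
opening: 0.0188
```

```bash
python3 lev.py .15; python3 - <<'E'
from h import *
p=shot('wrist','w19.png')
E
```

```text
t 34.85 [ 0.5398 -0.1945  0.1233] [ 3.14  -0.008 -0.672] ang -2.238 rad 0.0892 Ftan 3.48 [ 4.6  0.2 -1.7] [-0.06 -0.96  0.05]
-2.253 [-0.13 -0.02  0.13] 0.011
-2.268 [-0.27 -0.02  0.13] 0.026
-2.283 [-0.4  -0.02  0.13] 0.041
-2.298 [-0.53 -0.03  0.13] 0.056
-2.313 [-0.67 -0.04  0.13] 0.071
-2.328 [-0.8  -0.05  0.13] 0.086
-2.343 [-0.93 -0.06  0.13] 0.101
-2.358 [-1.07 -0.08  0.12] 0.116
-2.373 [-1.2  -0.09  0.12] 0.131
-2.388 [-1.33 -0.11  0.12] 0.146
```

View pics/w19.png

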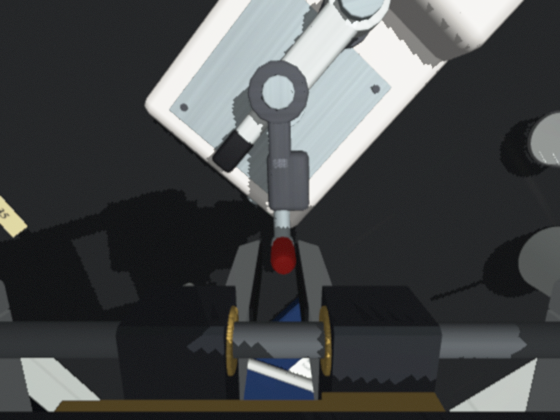

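Call:
{"name": "jog_arm", "arguments": {"plan": [[-0.15,0,0,0.015,0.2],[-0.3,-0.01,0,0.03,0.2],[-0.45,-0.02,0,0.045,0.2],[-0.6,-0.03,0,0.065,0.2],[-0.8,-0.05,0,0.085,0.2],[-0.95,-0.06,0,0.1,0.2],[-1.1,-0.08,0,0.12,0.2],[-1.25,-0.1,0,0.14,0.2],[-1.25,-0.1,0,0.14,0.2],[-1.25,-0.1,0,0.14,0.2]]}}

```text
t: 35.9
eef_pos: [0.5307, -0.1862, 0.1234]
orientation: [3.141, -0.008, -0.812]
contact_force: [4.2, -0.6, -0.9]
opening: 0.019
```

```bash
python3 lev.py .1
```

```text
t 35.9 [ 0.5307 -0.1862  0.1234] [ 3.141 -0.008 -0.812] ang -2.377 rad 0.0891 Ftan 3.34 [ 4.2 -0.6 -0.9] [-0.16 -0.89  0.05]
-2.387 [-0.09 -0.01  0.14] 0.004
-2.397 [-0.18 -0.01  0.13] 0.014
-2.407 [-0.27 -0.02  0.13] 0.024
-2.417 [-0.36 -0.02  0.13] 0.034
-2.427 [-0.45 -0.02  0.13] 0.044
-2.437 [-0.53 -0.03  0.13] 0.054
-2.447 [-0.62 -0.03  0.13] 0.064
-2.457 [-0.71 -0.04  0.13] 0.074
-2.467 [-0.8  -0.04  0.13] 0.084
-2.477 [-0.89 -0.05  0.13] 0.094
```

Call:
{"name": "jog_arm", "arguments": {"plan": [[-0.15,0,0,0.015,0.2],[-0.3,-0.01,0,0.03,0.2],[-0.45,-0.02,0,0.045,0.2],[-0.6,-0.03,0,0.06,0.2],[-0.8,-0.04,0,0.08,0.2],[-0.95,-0.06,0,0.1,0.2],[-1.1,-0.08,0,0.12,0.2],[-1.2,-0.1,0,0.13,0.2],[-1.2,-0.1,0,0.13,0.2],[-1.2,-0.1,0,0.13,0.2]]}}

```text
t: 36.9
eef_pos: [0.5233, -0.1773, 0.1235]
orientation: [-3.141, -0.009, -0.942]
contact_force: [4.5, -3.3, -0.7]
opening: 0.019
```

```bash
python3 lev.py .1
```

```text
t 36.9 [ 0.5233 -0.1773  0.1235] [-3.141 -0.009 -0.942] ang -2.506 rad 0.089 Ftan 5.26 [ 4.5 -3.3 -0.7] [-0.58 -0.96  0.06]
-2.516 [-0.09 -0.    0.15] 0.003
-2.526 [-0.18 -0.    0.15] 0.013
-2.536 [-0.27 -0.    0.15] 0.023
-2.546 [-0.36 -0.01  0.15] 0.033
-2.556 [-0.45 -0.01  0.14] 0.043
-2.566 [-0.54 -0.02  0.14] 0.053
-2.576 [-0.62 -0.02  0.14] 0.063
-2.586 [-0.71 -0.03  0.14] 0.073
-2.596 [-0.8  -0.03  0.14] 0.083
-2.606 [-0.89 -0.04  0.14] 0.093
```

Call:
{"name": "jog_arm", "arguments": {"plan": [[-0.1,0,0,0.01,0.2],[-0.2,0,0,0.02,0.2],[-0.3,0,0,0.03,0.2],[-0.4,-0.01,0,0.04,0.2],[-0.5,-0.02,0,0.05,0.2],[-0.6,-0.02,0,0.06,0.2],[-0.7,-0.03,0,0.07,0.2],[-0.7,-0.03,0,0.07,0.2],[-0.7,-0.03,0,0.07,0.2],[-0.7,-0.03,0,0.07,0.2]]}}

```text
t: 37.9
eef_pos: [0.5197, -0.1722, 0.1236]
orientation: [-3.14, -0.011, -1.013]
contact_force: [4.7, -3.9, -1.5]
opening: 0.0192
```

```bash
python3 lev.py .05
```

```text
t 37.9 [ 0.5197 -0.1722  0.1236] [-3.14  -0.011 -1.013] ang -2.577 rad 0.0891 Ftan 5.83 [ 4.7 -3.9 -1.5] [-0.75 -1.08 -0.01]
-2.582 [-0.05 -0.01  0.16] -0.001
-2.587 [-0.09 -0.01  0.16] 0.004
-2.592 [-0.14 -0.01  0.16] 0.009
-2.597 [-0.18 -0.02  0.16] 0.014
-2.602 [-0.22 -0.02  0.16] 0.019
-2.607 [-0.27 -0.02  0.16] 0.024
-2.612 [-0.31 -0.02  0.16] 0.029
-2.617 [-0.36 -0.02  0.16] 0.034
-2.622 [-0.4  -0.02  0.16] 0.039
-2.627 [-0.45 -0.02  0.16] 0.044
```

Call:
{"name": "jog_arm", "arguments": {"plan": [[-0.1,0,0,0.01,0.2],[-0.2,-0.01,0,0.02,0.2],[-0.3,-0.02,0,0.03,0.2],[-0.4,-0.02,0,0.04,0.2],[-0.5,-0.03,0,0.05,0.2],[-0.6,-0.03,0,0.06,0.2],[-0.6,-0.03,0,0.06,0.2],[-0.6,-0.03,0,0.06,0.2],[-0.6,-0.03,0,0.06,0.2],[-0.6,-0.03,0,0.06,0.2]]}}

```text
t: 38.9
eef_pos: [0.517, -0.1677, 0.1238]
orientation: [-3.139, -0.012, -1.073]
contact_force: [7.3, -5.6, -2.1]
opening: 0.0187
```

```bash
python3 lev.py .05
```

```text
t 38.9 [ 0.517  -0.1677  0.1238] [-3.139 -0.012 -1.073] ang -2.635 rad 0.0891 Ftan 8.46 [ 7.3 -5.6 -2.1] [-0.97 -1.25  0.06]
-2.64 [-0.05 -0.01  0.18] -0.003
-2.645 [-0.09 -0.01  0.18] 0.002
-2.65 [-0.14 -0.01  0.17] 0.007
-2.655 [-0.18 -0.01  0.17] 0.012
-2.66 [-0.22 -0.01  0.17] 0.017
-2.665 [-0.27 -0.02  0.17] 0.022
-2.67 [-0.31 -0.02  0.17] 0.027
-2.675 [-0.36 -0.02  0.17] 0.032
-2.68 [-0.4  -0.02  0.17] 0.037
-2.685 [-0.45 -0.02  0.17] 0.042
```

Call:
{"name": "jog_arm", "arguments": {"plan": [[-0.05,0,0,0.01,0.2],[-0.1,0,0,0.01,0.2],[-0.15,0,0,0.015,0.2],[-0.2,-0.01,0,0.02,0.2],[-0.25,-0.01,0,0.025,0.2],[-0.3,-0.02,0,0.03,0.2],[-0.3,-0.02,0,0.03,0.2],[-0.3,-0.02,0,0.03,0.2],[-0.3,-0.02,0,0.03,0.2],[-0.3,-0.02,0,0.03,0.2]]}}

```text
t: 39.9
eef_pos: [0.516, -0.1659, 0.1239]
orientation: [-3.139, -0.014, -1.103]
contact_force: [4.7, -5.0, -2.9]
opening: 0.0187
```

```bash
python3 lev.py .01|head -1
```

```text
t 39.9 [ 0.516  -0.1659  0.1239] [-3.139 -0.014 -1.103] ang -2.659 rad 0.0892 Ftan 6.59 [ 4.7 -5.  -2.9] [-1.02 -1.05  0.02]
```

Call:
{"name": "jog_arm", "arguments": {"plan": [[-0.05,0,0,0.01,0.2],[-0.1,0,0,0.01,0.2],[-0.15,0,0,0.015,0.2],[-0.2,-0.01,0,0.02,0.2],[-0.25,-0.01,0,0.025,0.2],[-0.3,-0.02,0,0.03,0.2],[-0.3,-0.02,0,0.03,0.2],[-0.3,-0.02,0,0.03,0.2],[-0.3,-0.02,0,0.03,0.2],[-0.3,-0.02,0,0.03,0.2]]}}

```text
t: 40.9
eef_pos: [0.5149, -0.1639, 0.1239]
orientation: [-3.139, -0.015, -1.134]
contact_force: [5.0, -6.0, -2.5]
opening: 0.0192
```

```bash
python3 lev.py .01|head -1;python3 - <<'E'
from h import *
p=shot('wrist','w20.png')
E
```

```text
t 40.9 [ 0.5149 -0.1639  0.1239] [-3.139 -0.015 -1.134] ang -2.684 rad 0.0892 Ftan 7.56 [ 5.  -6.  -2.5] [-1.   -1.   -0.02]
```

View pics/w20.png

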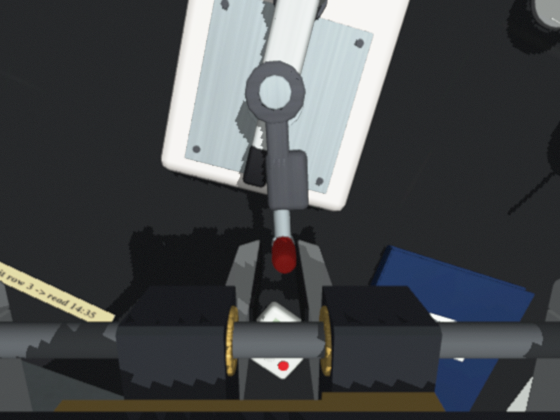

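Call:
{"name": "jog_arm", "arguments": {"plan": [[-0.05,0,0,0.0,0.2],[-0.1,0,0,0.005,0.2],[-0.15,0,0,0.01,0.2],[-0.2,-0.01,0,0.015,0.2],[-0.25,-0.01,0,0.02,0.2],[-0.3,-0.02,0,0.02,0.2],[-0.3,-0.02,0,0.02,0.2],[-0.3,-0.02,0,0.02,0.2],[-0.3,-0.02,0,0.02,0.2],[-0.3,-0.02,0,0.02,0.2]]}}

```text
t: 41.95
eef_pos: [0.5139, -0.1619, 0.124]
orientation: [-3.139, -0.017, -1.154]
contact_force: [4.5, -5.5, -1.9]
opening: 0.0189
```

```bash
python3 lev.py .01|head -1
```

```text
t 41.95 [ 0.5139 -0.1619  0.124 ] [-3.139 -0.017 -1.154] ang -2.709 rad 0.0893 Ftan 6.88 [ 4.5 -5.5 -1.9] [-0.96 -0.87  0.02]
```

Call:
{"name": "jog_arm", "arguments": {"plan": [[-0.05,0,0,0.0,0.2],[-0.1,0,0,0.005,0.2],[-0.15,0,0,0.01,0.2],[-0.2,-0.01,0,0.015,0.2],[-0.25,-0.01,0,0.02,0.2],[-0.3,-0.02,0,0.02,0.2],[-0.3,-0.02,0,0.02,0.2],[-0.3,-0.02,0,0.02,0.2],[-0.3,-0.02,0,0.02,0.2],[-0.3,-0.02,0,0.02,0.2]]}}

```text
t: 42.95
eef_pos: [0.5128, -0.1598, 0.124]
orientation: [-3.139, -0.018, -1.174]
contact_force: [3.4, -5.3, -1.8]
opening: 0.0188
```

```bash
python3 lev.py .01|head -1;python3 - <<'E'
from h import *
p=shot('wrist','w21.png')
E
```

```text
t 42.95 [ 0.5128 -0.1598  0.124 ] [-3.139 -0.018 -1.174] ang -2.736 rad 0.0895 Ftan 6.18 [ 3.4 -5.3 -1.8] [-0.85 -0.8  -0.01]
```

View pics/w21.png

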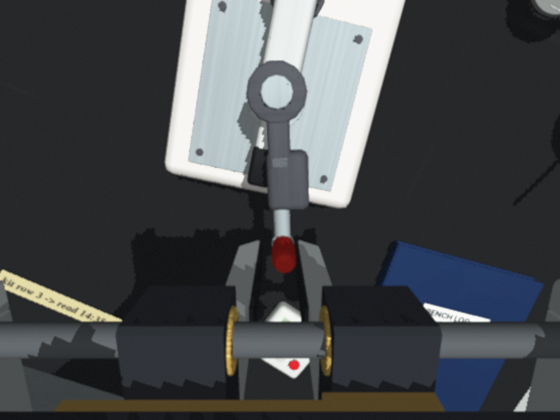

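Call:
{"name": "jog_arm", "arguments": {"plan": [[0,0,0,0,0.3],[0,0,0,0,0.4],[0,0,0,0,0.5],[0,0,0,0,0.6],[0,0,0,0,0.7],[0,0,0,0,0.7],[0,0,0,0,0.7],[0,0,0,0,0.7],[0,0,0,0,0.7],[0,0,0,0,0.7]]}}

```text
t: 44.0
eef_pos: [0.5128, -0.1598, 0.124]
orientation: [-3.139, -0.018, -1.174]
contact_force: [0.0, -0.7, 0.0]
opening: 0.0656
```

```bash
python3 lev.py .01|head -1;python3 - <<'E'
from h import *
p=shot('wrist','w22.png')
E
```

```text
t 44.0 [ 0.5128 -0.1598  0.124 ] [-3.139 -0.018 -1.174] ang -2.736 rad 0.0895 Ftan 0.68 [ 0.  -0.7  0. ] [-0.01 -0.01  0.01]
```

View pics/w22.png

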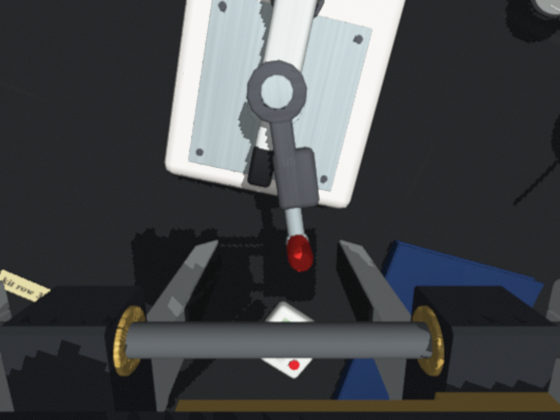

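Call:
{"name": "jog_arm", "arguments": {"plan": [[0,0,-1,0,0.7],[0,0,-3,0,0.7],[0,0,-5,0,0.7],[0,0,-7,0,0.7],[0,0,-9,0,0.7],[0,0,-10,0,0.7],[0,0,-10,0,0.7],[0,0,-10,0,0.7],[0,0,-10,0,0.7],[0,0,-10,0,0.7]]}}

```text
t: 45.05
eef_pos: [0.5116, -0.1582, 0.2232]
orientation: [-3.14, -0.017, -1.174]
contact_force: [-0.6, 0.1, -0.1]
opening: 0.0656
```

```bash
python3 - <<'E'
from h import *
s=env.read_state();print(s['t'],s['eef_pos'],s['contact_force'])
p=shot('wrist','w23.png')
b=shot('scene');cv2.imwrite('pics/sc9c.png',cv2.resize(b['color'][160:250,230:340],None,fx=6,fy=6,interpolation=cv2.INTER_CUBIC))
E
```

```text
45.05 [ 0.51162515 -0.15822589  0.22315075] [-0.59114314  0.06778576 -0.09293999]
```

View pics/w23.png

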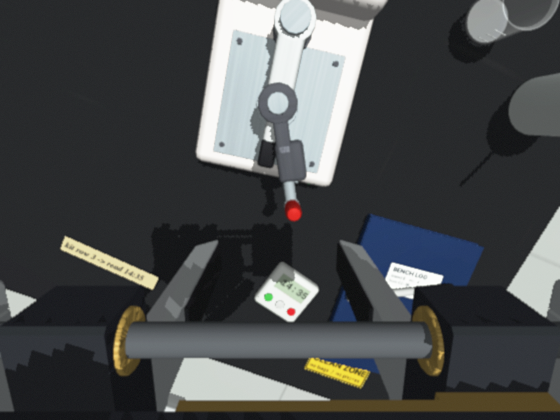

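View pics/sc9c.png

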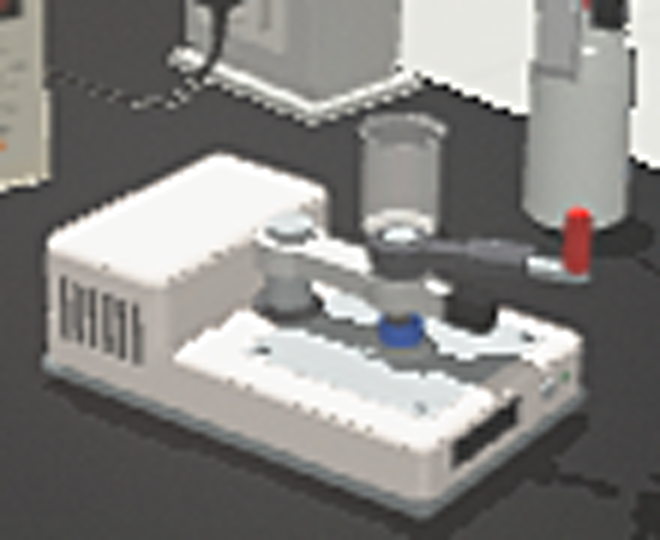

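The disc sits flat under the foot, with the arm over it and the lever free of the gripper.

```bash
python3 -c "
from plant import job_done
print(job_done())"
```

```text
the job is handed in; nothing more can be done
None
```

I finished the job and handed it in at about 45 s of the 72 s allowed. The hand-in gives no verdict, so the result rests on my own checks below.

- **Disc:** It lies flat on the crystal plate. I measured it about 1.5 mm off centre, and a less precise network reading put it nearer 5 mm (limit 6 mm). The last pictures show it under the press foot.
- **Clamp arm:** I swung it over the disc until the stop was felt, with about 20 N on the fingers, then backed off. It still points over the crystal in the last pictures.
- **Clamp:** The lever force was about 4 N while the foot was free. It rose to about 8 N and then fell steadily over roughly 0.1 rad, to about three quarters of its peak by the moment reading. I took that as the click and stopped before the lever went solid. When I let go, the lever sprang back about 0.1 rad, which agrees with a click.
- **Release:** The gripper is clear and the measured forces are near zero. The bystanders in view show no sign of having moved, but I did not re-measure them.

**What disagreed or could not be checked**
- The fingertips stand about level with the TCP, not 25 mm ahead of it as stated. My first grasp closed above the disc because of this; I corrected it from the pictures.
- The 40 to 66 N clamping force cannot be read directly. I inferred it from the click, and single force readings scattered by about 1 N.

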